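# Fit the control knobs, shut the cover and lock it with its pin

## Task

Push every loose bar knob on the bench fully home on a bare D-shaft of the control box, one knob to a shaft, its nose pointing as the round side of the shaft so that it goes on and snaps down onto the panel. Then shut the hinged cover over the knobs and push the lock pin, from the front, all the way through the eyes of the three lugs beside the box; leave the other things on the bench where they are.

Things in the scene. Friction and masses are not known exactly. Their poses are not given: they have to be found in the camera images.
- control_box: the fixed control box, 190x190 mm, 50 mm high, panel up; origin at the centre of its underside on the bench, z up, x from its vented front away from the robot, y to its hinge side (left); turned by a small yaw
- shaft1_seat (a point): bare steel D-shaft 1, 20 mm across, standing 24 mm above the panel, top 3 mm tapered: point on its axis at panel level, where a knob's underside seats. z up; the flat is on its -x side, 5 mm from the axis, the round side and a small sprung brass ball (9 mm above the panel) on +x. It turns against about 0.12 N m of friction. Any knob fits any shaft
- shaft2_seat (a point): D-shaft 2, same as shaft 1 (point, axes, sizes). A knob fits when its x points as the shaft's x, within about 0.1 rad; about 1 mm clearance all round. The last 12 mm need a push of about 8 to 15 N, with the knob upright (tilted, it jams), over the sprung ball, which snaps into a groove in the bore; seated, the knob's centre point is 26.5 mm above the seat
- shaft3_seat (a point): D-shaft 3, same as shaft 1
- knob1 (a point): bar knob 1 (may be absent), 90 g, black: its centre, 26.5 mm above the underside. Round skirt 56 mm across, 29 mm high; on top a grip bar 48 mm long, 16 mm wide, 29 to 53 mm above the underside, with a pointed nose and white line at one end. z up, x along the bar to the nose. From below a D-bore on the axis, 26 mm deep, its flat on the tail side (-x)
- knob2 (a point): bar knob 2 (may be absent), same as knob 1 (point, axes, sizes)
- knob3 (a point): bar knob 3 (may be absent), same as knob 1 (point, axes, sizes)
- cover (a joint): angle of the hinged cover of the control box: 0 shut, 1.8 fully open (stop). It leans open to the left at the start, its lug up to 310 mm above the bench; below about 1.1 rad it falls shut under its own weight (350 g), slowed by a damper; above that it falls back open
- cover_hinge (a point): middle of the hinge axis, which runs along the box's x axis on the +y edge of the box, 50 mm above the bench. The cover is a grey tray, 190 x 190 mm, 65 mm deep, upside down over the panel when shut (top then 115 mm above the bench)
- cover_edge (a point): middle of the cover's free top edge (190 mm across and 65 mm up from the hinge when shut). The cover's flat outer face runs from this edge to the hinge side and faces left (+y) when open: push there toward the box
- eye (a point): centre of the mouth (robot's side) of a 14 mm eye, axis along x, in the first of two fixed 6 mm steel lugs on the box's -y side, 80 mm above the bench, 45 mm out from the box; axes as the box. The second lug's far face is 34 mm behind this point. With the cover shut, the cover's own lug stands between them and all three eyes line up
- pin (a point): lock pin, lying flat: centre of its black grip (42 mm long, 22 mm wide, 12 mm thick; the point is 6 mm above the underside). x points along the pin to its tip, z up. A steel rod, 10 mm thick and 65 mm long with a tapered end, leaves the grip in +x, 21 mm ahead of this point. Weight 70 g
- pin_tip (a point): tip of the lock pin's rod, 86 mm ahead of pin along the pin's x
- pliers: bystander: pliers with insulated grips, 64x190x20 mm, lying near the front of the bench
- hammer: bystander: hammer, 91x308x31 mm, lying behind the control box
- spray_tin: bystander: aerosol tin, 64 mm across, 192 mm tall, standing behind the control box
- black_sleeve: bystander: black sleeve, 17 mm thick, 85 mm long, lying on the bench between the control box and the loose knobs
- lock_pin: the lock pin as a whole, its origin under the shoulder between grip and rod (21 mm ahead of pin, 6 mm below its axis); same axes

How it is judged (in metres and radians):
On the way, in this order (a step that is already met when the one before it is completed fails the run):
1. every knob present is pushed home on a shaft (((horizontal distance between knob1 and shaft1_seat below 0.004 m and z of knob1 in the frame of shaft1_seat below 0.029 m and angle between knob1's own z axis and vertical below 0.08 rad) or (horizontal distance between knob1 and shaft2_seat below 0.004 m and z of knob1 in the frame of shaft2_seat below 0.029 m and angle between knob1's own z axis and vertical below 0.08 rad) or (horizontal distance between knob1 and shaft3_seat below 0.004 m and z of knob1 in the frame of shaft3_seat below 0.029 m and angle between knob1's own z axis and vertical below 0.08 rad)) and ((horizontal distance between knob2 and shaft1_seat below 0.004 m and z of knob2 in the frame of shaft1_seat below 0.029 m and angle between knob2's own z axis and vertical below 0.08 rad) or (horizontal distance between knob2 and shaft2_seat below 0.004 m and z of knob2 in the frame of shaft2_seat below 0.029 m and angle between knob2's own z axis and vertical below 0.08 rad) or (horizontal distance between knob2 and shaft3_seat below 0.004 m and z of knob2 in the frame of shaft3_seat below 0.029 m and angle between knob2's own z axis and vertical below 0.08 rad)) and ((horizontal distance between knob3 and shaft1_seat below 0.004 m and z of knob3 in the frame of shaft1_seat below 0.029 m and angle between knob3's own z axis and vertical below 0.08 rad) or (horizontal distance between knob3 and shaft2_seat below 0.004 m and z of knob3 in the frame of shaft2_seat below 0.029 m and angle between knob3's own z axis and vertical below 0.08 rad) or (horizontal distance between knob3 and shaft3_seat below 0.004 m and z of knob3 in the frame of shaft3_seat below 0.029 m and angle between knob3's own z axis and vertical below 0.08 rad))), for 0.2 s.
2. the cover is shut (value of joint cover below 0.03 rad), for 0.2 s.
3. the pin is through the eyes (value of joint cover below 0.03 rad and x of pin_tip in the frame of eye above 0.05 m and y of pin_tip in the frame of eye between -0.011 and 0.011 m and z of pin_tip in the frame of eye between -0.011 and 0.011 m), for 0.2 s.
At the end, for the whole second after the job is handed in: Each knob present is on a shaft: axes within 4 mm, underside at most 2.5 mm above the panel, upright within 0.08 rad. Cover below 0.03 rad. Pin tip at least 50 mm past the mouth of the eye, within 11 mm of its axis sideways and in height, pin at rest (all of step 1 and all of step 3 and linear speed of lock_pin below 0.02 m/s); the robot touches nothing.
It fails at once if a bystander is moved more than 60 mm (distance of any of pliers, hammer, spray_tin, black_sleeve from where it was at the start of the episode above 0.06 m).
Of knob_1, knob_2, knob_3 only 2 to 3 are there at a start; the rules pass over those that are not, and their reading is None.
At some moment in a run one of knob_1, knob_2, knob_3, lock_pin may be knocked a few centimetres aside while the robot is not near it.
Once in a run the grip may slacken for a moment while it holds something.
It also fails if it takes over 208 s, if anything falls off the work surface, if the arm or the gripper's body presses on something with over 40 N, if the wrist force passes 120 N, or if a joint passes its speed limit or range.

## Robot

A 6-joint arm with a two-finger parallel gripper is mounted at the origin on a cart in front of the work surface, level with it; the furniture and walls round the work are solid. World frame = base frame: x ahead of the robot, y to its left, z up, the work surface at z = 0. Lengths are in mm, angles in rad, forces in N, time in s.
With the tool pointing down it reaches from about 275 to 750 mm from the base axis. Payload 10.2 kg.
Tool frame: the origin (TCP) lies between the finger pads; the fingertips stand 11 mm ahead of it and the grasp point (between the pads) lies 8 mm behind it; z points along the fingers, y is the line along which they close (so a half turn about z gives the same grasp; the last joint's range is limited). The gripper opens to 85 mm and grips with 20 to 120 N. Pads are 22 mm wide; open, the fingers measure 114 mm over their backs; the gripper's body (76 mm by 85 mm) begins 54 mm behind the grasp point. The pads swing forward as they close: fully open they stand 13 mm farther back than shut.
Start: joints at [0.94, 0.313, 1.498, -0, 1.331, -0.223], TCP at [208.223, 481.948, 222.094] pointing down, gripper open.
Joint ranges: [-2.94, 2.94], [-0.97, 2.17], [0.19, 2.56], [-1.23, 4.37], [0.02, 3.11], [-2.88, 2.88]. Speed limits (rad/s): [2.39, 2.39, 3.01, 3.14, 3.14, 3.14].

## Interface

Orientations are given as a unit quaternion [w, x, y, z].
In Python, from rig import sense, eyes, finish_job gives the robot as it stands.
- The arm moves only by the shell command python3 -m jog 'ROWS' [FORCE]. ROWS is JSON, a list of rows, each a list of 7 numbers: the shift along the tool's x, y, z in m, then the turn, a rotation vector about the tool's x, y, z in rad, then the finger opening in m, from 0 to 0.0854. In form: [[dx, dy, dz, rx, ry, rz, gripper], ...]. A call has 1 to 5 rows; each row shifts and turns the commanded pose from where the row before left it, along the tool's axes as they then stand; what a row does not reach is not made up. A row lasts 1/10 s, in which the tool goes at most 50 mm and 8.59 degrees, less where a joint would pass 70% of its speed; a pose out of reach is approached as far as the arm can. A call is refused whole if a number of a shift passes 0.05 or a number of a turn 0.15, either way. A call with a gripper value outside its range is refused whole. The fingers move at their own pace and stop on an object; FORCE is the grip in N (left out, the last holds). Time passes only in rows, so rows that do not move let the fingers close. It gives the time, the measured TCP pose, the force, the opening and the grip force at its end, in the units of the state.
- sense(): the state, without advancing time (a new reading comes with each control period).
- eyes.capture(name): name is "scene" or "top"; returns the picture (480x640x3 uint8, red, green, blue); there is no depth.
- eyes.calibration(name): a dict with "fx", "fy", "cx", "cy" (pixels), "dist" ([k1, k2, p1, p2, k3] as OpenCV has them; the pictures are not rectified), "cam_to_world" (4x4, takes a point from camera to world coordinates). Camera axes: x right, y down, z forward; pixel columns grow to the right and rows downward; lengths in mm; the calibration is good to about 2 mm. A picture is of the moment at which its call begins. calibration takes no time and is no camera call.
- finish_job(): hands the job in; it is judged then, once.
The state is a dict: "time_s": time; "joints": joint angles; "dq": joint speeds; "tau": joint torques, N m; "eef_pos": TCP position; "ee_rot": TCP orientation; "force": force on the tool from outside, world axes, zero at the start; "wrist_torque": the same for the moment, N m; "grip_width": opening from 0.0 (shut) to 1.0 (fully open); "grip_force": force on a finger pad.
Only numpy, scipy, OpenCV 4.12 (cv2) and the standard library are available. Lean on these libraries where they do the work, as an engineer would, in place of code of your own. Each camera call takes 0.05 s, during which the arm holds its last target. There are 200 camera calls.

## Working session

There is one attempt and no reset: what is moved stays moved. The work goes in short steps, Python scripts to look and compute and a shell command to move; the robot and the scene stay as the last step left them, time stands still between calls to the robot, and variables do not carry over. Pictures are saved under pics/ and viewed, at most 14 in all, crops included, and the job is handed in when it is done.

```bash
ls; mkdir -p pics; cat > h.py <<'E'
import numpy as np, cv2
from rig import sense, eyes
def cap(n,f=None):
    im=eyes.capture(n)[:,:,::-1].copy()
    if f: cv2.imwrite('pics/'+f,im)
    return im
def ray(n,uv):
    c=eyes.calibration(n);K=np.array([[c['fx'],0,c['cx']],[0,c['fy'],c['cy']],[0,0,1.]])
    p=cv2.undistortPoints(np.array(uv,float).reshape(-1,1,2),K,np.array(c['dist'],float)).reshape(-1,2)
    T=np.array(c['cam_to_world']);d=np.c_[p,np.ones(len(p))]@T[:3,:3].T
    return T[:3,3],d
def plane(n,uv,z):
    o,d=ray(n,uv);return o+d*((z-o[2])/d[:,2])[:,None]
def proj(n,P):
    c=eyes.calibration(n);K=np.array([[c['fx'],0,c['cx']],[0,c['fy'],c['cy']],[0,0,1.]])
    T=np.linalg.inv(np.array(c['cam_to_world']))
    r,_=cv2.Rodrigues(T[:3,:3]);return cv2.projectPoints(np.array(P,float).reshape(-1,1,3),r,T[:3,3],K,np.array(c['dist'],float))[0].reshape(-1,2)
E
python3 - <<'E'
from h import *
for n in('scene','top'):
    cap(n,n+'0.png');c=eyes.calibration(n);print(n,c['fx'],np.round(c['cam_to_world'],2).tolist())
print(sense())
E
```

```text
pics
scene 460.4927076961241 [[0.75, -0.35, 0.56, 54.68], [-0.66, -0.42, 0.62, -584.15], [0.02, -0.84, -0.55, 608.87], [0.0, 0.0, 0.0, 1.0]]
top 489.10967686984003 [[0.01, -0.98, 0.18, 349.17], [-1.0, -0.01, 0.02, -1.74], [-0.02, -0.18, -0.98, 1232.78], [0.0, 0.0, 0.0, 1.0]]
{'time_s': 0.1, 'joints': array([ 9.39593627e-01,  3.13403187e-01,  1.49835446e+00,  2.81761290e-05,
        1.33097815e+00, -2.23436194e-01]), 'dq': array([-1.72520791e-04, -9.63097144e-04, -1.56542799e-03, -1.66368621e-03,
       -9.12304883e-04, -1.18301673e-05]), 'tau': array([ 3.18167899e-03, -4.12896574e+01, -2.60142338e+01, -2.25656099e-04,
        2.98906394e-03,  2.52451935e-05]), 'eef_pos': array([208.07642392, 481.75458106, 221.59012857]), 'ee_rot': array([-2.49331489e-04,  2.02476921e-01,  9.79286868e-01, -5.14507128e-04]), 'force': array([-0.37997898,  0.33933487,  0.01170699]), 'wrist_torque': array([-0.01433925, -0.07647065,  0.03089452]), 'grip_force': 0.0, 'grip_width': 1.0016443709421714}
```

View pics/scene0.png

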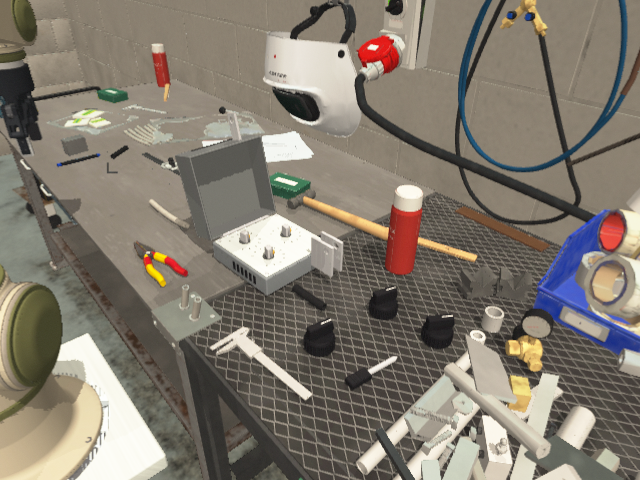

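View pics/top0.png

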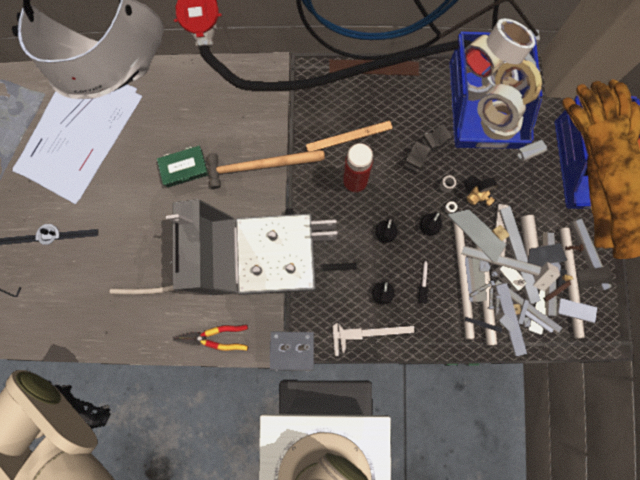

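The scene shows the box with three shafts, the cover leaning open, and 3 knobs (top view at (387,231), (431,224), (383,292)). The pin lies at about (423,283) with its tip up, and the sleeve is at (338,267).

```bash
python3 - <<'E'
import cv2
a=cv2.imread('pics/top0.png')[195:315,225:455];cv2.imwrite('pics/topc.png',cv2.resize(a,None,fx=3.4,fy=3.4,interpolation=2))
a=cv2.imread('pics/scene0.png')[195:400,200:470];cv2.imwrite('pics/scenec.png',cv2.resize(a,None,fx=2.9,fy=2.9,interpolation=2))
E
```

```text
(no output)
```

View pics/topc.png

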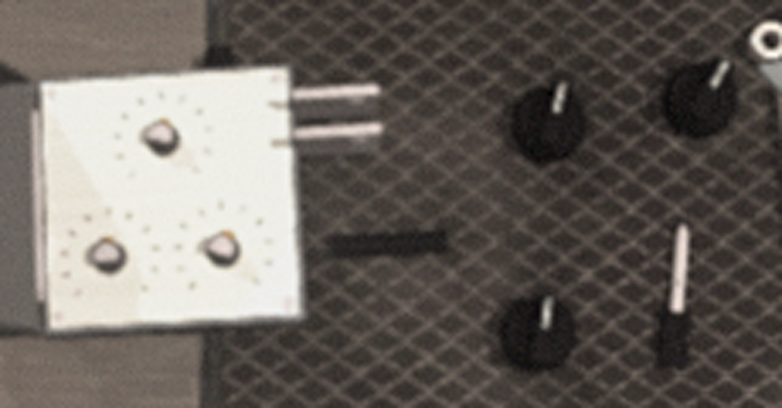

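View pics/scenec.png

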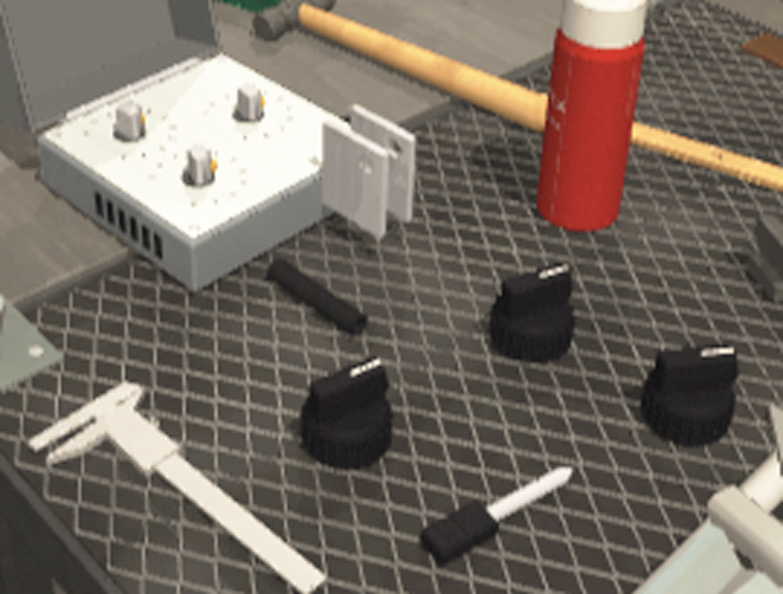

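```bash
python3 - <<'E'
from h import *
t=np.mean([cap('top').astype(float) for _ in range(4)],0).astype(np.uint8); s=np.mean([cap('scene').astype(float) for _ in range(4)],0).astype(np.uint8)
cv2.imwrite('pics/t1.png',t);cv2.imwrite('pics/s1.png',s)
a=cv2.resize(t[222:285,240:315],None,fx=9,fy=9,interpolation=cv2.INTER_CUBIC)[:,:400+275]
b=cv2.resize(s[215:270,230:345],None,fx=6.5,fy=6.5,interpolation=cv2.INTER_CUBIC)
a=cv2.resize(a,None,fx=.42,fy=.42,interpolation=cv2.INTER_AREA)
c=np.zeros((a.shape[0]+b.shape[0],max(a.shape[1],b.shape[1]),3),np.uint8);c[:a.shape[0],:a.shape[1]]=a;c[a.shape[0]:,:b.shape[1]]=b
cv2.imwrite('pics/sh.png',c);print(c.shape)
# panel corners
hsv=cv2.cvtColor(t,cv2.COLOR_BGR2HSV)
m=((hsv[...,2]>150)&(hsv[...,1]<60)).astype(np.uint8); m[:200]=0;m[310:]=0;m[:,:228]=0;m[:,325:]=0
m=cv2.morphologyEx(m,cv2.MORPH_OPEN,np.ones((9,9)));
k=max(cv2.findContours(m,0,2)[0],key=cv2.contourArea)
r=cv2.minAreaRect(k);bp=cv2.boxPoints(r);P=plane('top',bp,50);print(bp.round(1).tolist(),P.round(1).tolist(),P.mean(0),np.linalg.norm(np.diff(P,axis=0),axis=1))
# black blobs & white lines
for n,im,roi in(('top',t,(200,325,360,450)),('scene',s,(275,395,295,465))):
    y0,y1,x0,x1=roi;v=im.max(2);mm=np.zeros_like(v);mm[y0:y1,x0:x1]=(v[y0:y1,x0:x1]<48)*1
    mm=cv2.morphologyEx(mm,cv2.MORPH_OPEN,cv2.getStructuringElement(2,(5,5)))
    for k in cv2.findContours(mm,0,2)[0]:
        if cv2.contourArea(k)>60:
            (c,ax,an)=cv2.fitEllipse(k);print(n,'blob',np.round(c,1),np.round(ax,1),cv2.contourArea(k),'z29',plane(n,[c],25).round(1).tolist(),cv2.boundingRect(k))
    w=np.zeros_like(v);w[y0:y1,x0:x1]=(im.min(2)[y0:y1,x0:x1]>105)*1
    for k in cv2.findContours(w,0,2)[0]:
        x,y,ww,hh=cv2.boundingRect(k)
        if 4<=max(ww,hh)<35 :
            g=np.zeros_like(v);cv2.drawContours(g,[k],-1,1,-1);yy,xx=np.nonzero(g);q=np.c_[xx,yy].astype(float)
            wt=im[yy,xx].min(1).astype(float)-90;c=(q*wt[:,None]).sum(0)/wt.sum();d=np.linalg.svd((q-c)*np.sqrt(wt)[:,None])[2][0];pr=(q-c)@d
            e=np.array([c+d*pr.min(),c,c+d*pr.max()]);print(n,'line',e.round(1).tolist(),'z53',plane(n,e,53).round(1).tolist(),'z6',plane(n,e,6).round(1).tolist())
E
```

```text
(596, 748, 3)
[[232.0, 218.39999389648438], [309.29998779296875, 214.1999969482422], [313.29998779296875, 287.5], [235.89999389648438, 291.6000061035156]] [[632.2, 235.2, 50.0], [643.7, 41.8, 50.0], [461.2, 30.0, 50.0], [449.2, 218.2, 50.0]] [546.56606328 131.30378258  50.        ] [193.80186242 182.88344398 188.66486205]
top blob [422.  295.2] [11.4 16.2] 126.5 z29 [[446.2, -238.3, 25.0]] (416, 287, 12, 17)
top blob [381.6 293.4] [22.7 24. ] 370.0 z29 [[450.1, -138.3, 25.0]] (370, 282, 25, 23)
top blob [385.2 231.6] [21.9 24.4] 380.5 z29 [[605.9, -149.4, 25.0]] (373, 220, 26, 24)
top blob [428.4 224.6] [21.5 24.3] 380.0 z29 [[624.9, -259.4, 25.0]] (415, 213, 27, 24)
top line [[385.6, 283.0], [385.4, 286.7], [385.2, 290.0]] z53 [[473.1, -145.2, 53.0], [464.0, -144.4, 53.0], [456.0, -143.8, 53.0]] z6 [[478.0, -150.9, 6.0], [468.6, -150.1, 6.0], [460.3, -149.4, 6.0]]
top line [[425.7, 261.0], [424.6, 274.0], [423.6, 286.1]] z53 [[527.5, -243.9, 53.0], [495.4, -240.4, 53.0], [466.1, -237.3, 53.0]] z6 [[534.6, -253.5, 6.0], [501.2, -249.9, 6.0], [470.7, -246.7, 6.0]]
top line [[389.9, 22
[... 18629 characters left out ...]
], [611.5, -104.7, 53.0], [617.3, -96.0, 53.0]] z6 [[654.8, -69.8, 6.0], [658.6, -64.1, 6.0], [664.8, -54.8, 6.0]]
scene line [[358.3, 279.9], [357.8, 277.7], [357.2, 275.0]] z53 [[593.9, -97.5, 53.0], [598.4, -91.7, 53.0], [603.8, -84.6, 53.0]] z6 [[639.5, -56.4, 6.0], [644.3, -50.0, 6.0], [650.2, -42.4, 6.0]]
scene line [[328.1, 275.8], [330.2, 275.6], [332.0, 275.4]] z53 [[557.2, -49.2, 53.0], [560.8, -51.4, 53.0], [564.1, -53.4, 53.0]] z6 [[599.6, -4.0, 6.0], [603.6, -6.4, 6.0], [607.1, -8.5, 6.0]]
scene line [[294.5, 276.7], [296.8, 275.9], [299.9, 274.8]] z53 [[503.9, -8.9, 53.0], [509.1, -9.7, 53.0], [516.1, -10.8, 53.0]] z6 [[541.9, 39.8, 6.0], [547.5, 38.9, 6.0], [555.1, 37.7, 6.0]]
```

View pics/sh.png

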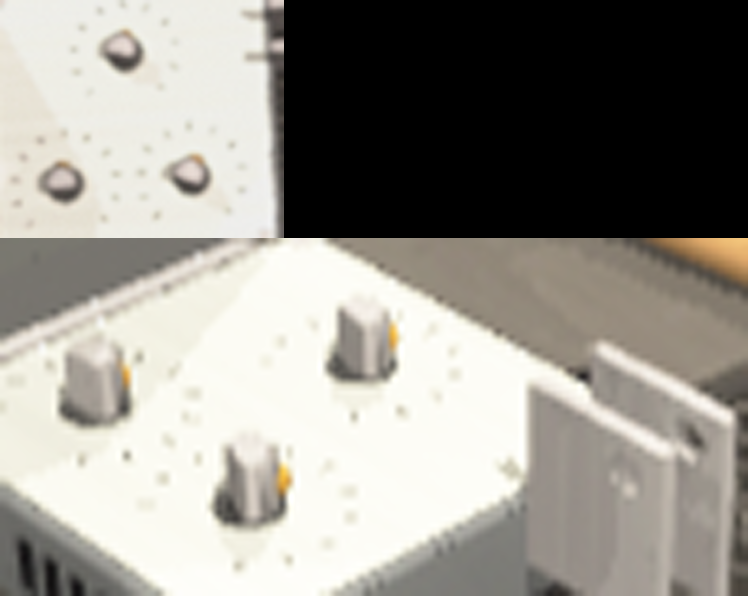

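```bash
python3 - <<'E'
from h import *
t=cv2.imread('pics/t1.png');s=cv2.imread('pics/s1.png')
out=[]
for im,cs in((t,[(272.5,236),(257,270),(290.5,268.5)]),(s,[(285.7,231),(245,236),(269,252)])):
    row=[]
    for c in cs:
        x,y=int(c[0])-12,int(c[1])-12;p=im[y:y+24,x:x+24]
        h=cv2.cvtColor(p,cv2.COLOR_BGR2HSV);w=(np.clip(p[...,2].astype(float)-p[...,0]-25,0,None));yy,xx=np.mgrid[:24,:24]
        print('orange',round((xx*w).sum()/w.sum()+x,2),round((yy*w).sum()/w.sum()+y,2),w.sum(), 'crop',x,y)
        row.append(cv2.resize(p,(264,264),interpolation=cv2.INTER_CUBIC))
    out.append(np.hstack(row))
cv2.imwrite('pics/sh2.png',np.vstack(out))
E
```

```text
orange 273.25 230.2 99.0 crop 260 224
orange 256.42 264.87 167.0 crop 245 258
orange 291.78 263.52 260.0 crop 278 256
orange 290.03 229.65 481.0 crop 273 219
orange 248.85 235.48 376.0 crop 233 224
orange 273.14 251.65 887.0 crop 257 240
```

View pics/sh2.png

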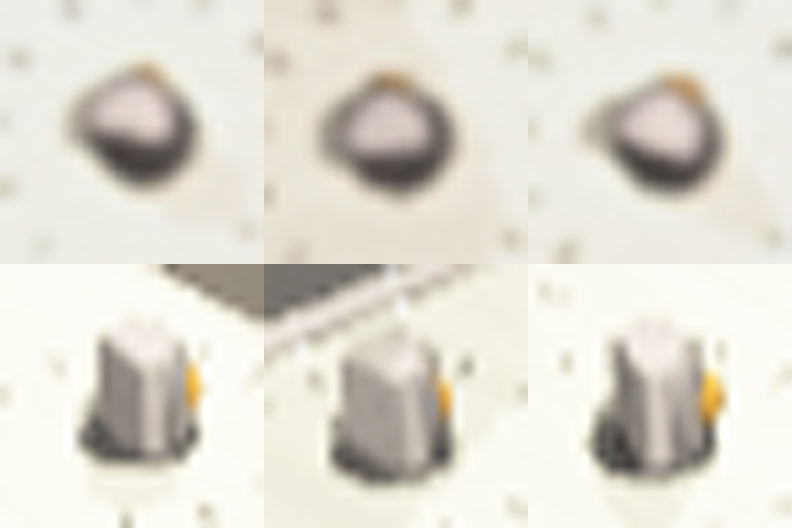

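```bash
cat >> h.py <<'E'
from scipy.spatial.transform import Rotation as R
def state():
    s=sense();q=s['ee_rot'];r=R.from_quat([q[1],q[2],q[3],q[0]]);return s,np.array(s['eef_pos']),r
def go(x,y,z,yaw):
    """tool-frame shift (m) and turn about tool z (rad) for TCP target; yaw = world angle of tool y (mod pi), tool down"""
    s,p,r=state();M=r.as_matrix();a=np.arctan2(M[1,1],M[0,1]);d=(yaw-a+np.pi/2)%np.pi-np.pi/2
    print('t',round(s['time_s'],1),'p',p.round(1),'yaw',round(a,3),'tilt',np.round(M[:2,2],4),'shift',((M.T@(np.array([x,y,z])-p))/1000).round(4).tolist(),'rz',round(-d,3),'w',round(s['grip_width'],3),'gf',round(s['grip_force'],1),'F',np.round(s['force'],1),'j',np.round(s['joints'],2).tolist())
E
python3 - <<'E'
from h import *
f=lambda x,y,ox,oy:((x+.5)/11-.5+ox,(y+.5)/11-.5+oy)
tp=[f(133,112,260,224),f(126,125,245,258),f(137,128,278,256)]
print('top z74',plane('top',tp,74).round(1).tolist())
print('ball top z59',plane('top',[(273.25,230.2),(256.42,264.87),(291.78,263.52)],59).round(1).tolist())
print('ball sc z59',plane('scene',[(290.03,229.65),(248.85,235.48),(273.14,251.65)],59).round(1).tolist())
sc=[f(140,330-264,273,219),f(393-264,347-264,233,224),f(655-528,335-264,257,240)]
print('sc top z74',plane('scene',sc,74).round(1).tolist())
# scene base bottom centre z=50
go(500,90,200,0)
E
```

```text
top z74 [[588.6, 131.8, 74.0], [502.3, 167.2, 74.0], [507.1, 85.5, 74.0]]
ball top z59 [[600.6, 129.8, 59.0], [514.2, 168.6, 59.0], [518.2, 82.5, 59.0]]
ball sc z59 [[601.4, 130.0, 59.0], [515.4, 168.7, 59.0], [518.8, 82.4, 59.0]]
sc top z74 [[591.9, 134.7, 74.0], [505.2, 169.7, 74.0], [510.6, 88.0, 74.0]]
t 0.5 p [208.2 481.9 222.1] yaw 1.163 tilt [-0.0001 -0.0001] shift [-0.4233, -0.2441, 0.0221] rz 1.163 w 1.0 gf 0.0 F [-1.  -0.8 -0.2] j [0.94, 0.31, 1.5, -0.0, 1.33, -0.22]
```

```bash
python3 -m jog '[[-0.03,-0.035,0,0,0,0,0.04],[-0.03,-0.035,0,0,0,0,0.04],[-0.03,-0.035,0,0,0,0,0.04],[-0.03,-0.035,0,0,0,0,0.04],[-0.03,-0.035,0,0,0,0,0.04]]' 40
python3 -m jog '[[-0.03,-0.035,0,0,0,0,0.04],[-0.03,-0.035,0,0,0,0,0.04],[-0.03,-0.035,0,0,0,0,0.04],[-0.03,-0.035,0,0,0,0,0.04],[0,0,0,0,0,0.14,0.04]]'
python3 -m jog '[[0,0,0,0,0,0.14,0.04],[0,0,0,0,0,0.14,0.04],[0,0,0,0,0,0.14,0.04],[0,0,0,0,0,0.14,0.04],[0,0,0,0,0,0.14,0.04]]'
python3 -m jog '[[0,0,0,0,0,0.14,0.04],[0,0,0,0,0,0.14,0.04],[0,0,0,0,0,0.14,0.04],[0,0,0,0,0,0.14,0.04],[0,0,0,0,0,0.1,0.04]]'
python3 -c "
from h import *
go(510.5,85.5,120,-0.2)"
```

```text
time_s: 1.0
eef_pos: [276.6, 260.2, 222.2]
ee_rot: [0.0, 0.202, 0.979, 0.0]
force: [0.8, 0.2, -0.1]
grip_width: 0.466
grip_force: 0.0
time_s: 1.5
eef_pos: [332.6, 81.3, 222.3]
ee_rot: [0.001, 0.273, 0.962, -0.0]
force: [-1.1, 0.5, -0.3]
grip_width: 0.473
grip_force: 0.0
time_s: 2.0
eef_pos: [331.2, 85.7, 222.2]
ee_rot: [0.0, 0.587, 0.81, 0.0]
force: [-0.3, -0.8, 0.2]
grip_width: 0.467
grip_force: 0.0
time_s: 2.5
eef_pos: [331.2, 85.7, 222.2]
ee_rot: [0.0, 0.817, 0.576, 0.0]
force: [-0.4, 0.1, 0.3]
grip_width: 0.469
grip_force: 0.0
t 2.5 p [331.2  85.7 222.2] yaw -0.342 tilt [ 0.0003 -0.    ] shift [0.06, 0.169, 0.1022] rz -0.142 w 0.469 gf 0.0 F [-0.4  0.1  0.3] j [-0.09, -0.11, 1.97, -0.0, 1.28, 0.25]
```

```bash
python3 -m jog '[[0,0,0,0,0,-0.14,0.04],[0.009,0.044,0.025,0,0,0,0.04],[0.009,0.044,0.025,0,0,0,0.04],[0.009,0.044,0.025,0,0,0,0.04],[0.009,0.044,0.025,0,0,0,0.04]]'
python3 -m jog '[[0,0,0,0,0,0,0.04],[0,0,0,0,0,0,0.04]]'
python3 -c "
from h import *
go(510.5,85.5,74,-0.2)
t=cap('top');s=cap('scene')
a=cv2.resize(t[190:310,225:345],(560,560),interpolation=2);b=cv2.resize(s[160:290,200:330],(560,560),interpolation=2)
cv2.imwrite('pics/c1.png',cv2.resize(np.hstack([a,b]),(800,400)))"
```

```text
time_s: 3.0
eef_pos: [507.6, 86.6, 123.6]
ee_rot: [0.0, 0.773, 0.634, 0.0]
force: [0.1, -0.3, 1.7]
grip_width: 0.471
grip_force: 0.0
time_s: 3.2
eef_pos: [505.7, 86.5, 123.8]
ee_rot: [-0.001, 0.773, 0.634, -0.001]
force: [-0.9, 0.7, 1.4]
grip_width: 0.469
grip_force: 0.0
t 3.2 p [505.7  86.5 123.8] yaw -0.197 tilt [-0.0025  0.0001] shift [-0.0001, 0.0051, 0.0498] rz 0.003 w 0.469 gf 0.0 F [-0.9  0.7  1.4] j [-0.06, 0.39, 1.66, -0.0, 1.09, 0.14]
```

View pics/c1.png

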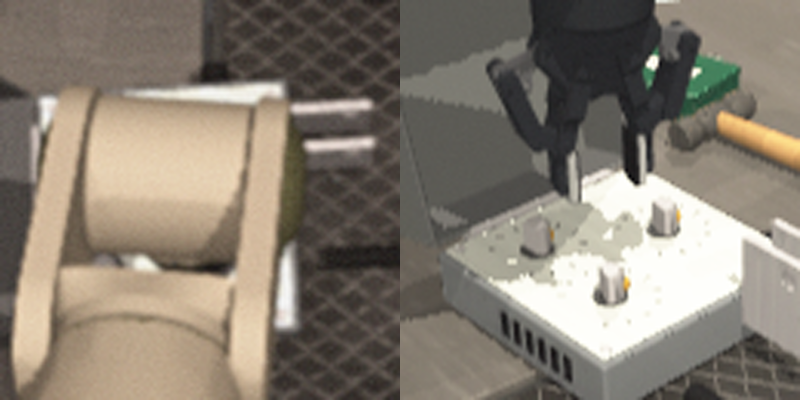

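The open fingers are straddling above shaft C (scene crop at (575,180) and (640,165)). I'll descend and grip it.

```bash
python3 -m jog '[[0,0.005,0.02,0,0,0,0.04],[0,0,0.02,0,0,0,0.04],[0,0,0.01,0,0,0,0.04],[0,0,0,0,0,0,0.04]]'
python3 -c "
from h import *
go(510.5,85.5,74,-0.2)"
python3 -m jog '[[0,0,0,0,0,0,0.02],[0,0,0,0,0,0,0.02],[0,0,0,0,0,0,0.02]]' 20
python3 -m jog '[[0,0,0,0,0,0,0.01],[0,0,0,0,0,0,0.01],[0,0,0,0,0,0,0.01],[0,0,0,0,0,0,0.01]]' 20
python3 -c "
from h import *
go(510.5,85.5,74,-0.2)"
```

```text
time_s: 3.7
eef_pos: [510.1, 85.6, 75.1]
ee_rot: [-0.0, 0.773, 0.634, -0.0]
force: [0.0, 0.2, 1.1]
grip_width: 0.467
grip_force: 0.0
t 3.7 p [510.1  85.6  75.1] yaw -0.197 tilt [-0.0004  0.    ] shift [-0.0, 0.0004, 0.0011] rz 0.003 w 0.467 gf 0.0 F [0.  0.2 1.1] j [-0.06, 0.46, 1.7, -0.0, 0.98, 0.14]
time_s: 4.0
eef_pos: [511.2, 85.5, 75.7]
ee_rot: [0.001, 0.773, 0.634, 0.001]
force: [-0.7, -0.4, -0.5]
grip_width: 0.238
grip_force: 0.0
time_s: 4.4
eef_pos: [510.8, 85.6, 74.8]
ee_rot: [-0.0, 0.773, 0.634, -0.0]
force: [0.6, 0.1, 0.1]
grip_width: 0.118
grip_force: 0.0
t 4.4 p [510.8  85.6  74.8] yaw -0.197 tilt [-0.0001  0.    ] shift [-0.0001, -0.0003, 0.0008] rz 0.003 w 0.118 gf 0.0 F [0.6 0.1 0.1] j [-0.06, 0.46, 1.7, 0.0, 0.98, 0.14]
```

```bash
python3 -c "
from h import *
s=cap('scene')
cv2.imwrite('pics/c2.png',cv2.resize(s[190:270,220:320],(750,600),interpolation=2))
print(proj('scene',[[510.8,85.6,63],[510.8,85.6,83],[508,85.5,74],[508,85.5,50]]))"
```

```text
[[269.07590049 250.79205687]
 [268.66503833 242.84480492]
 [267.78870312 246.93592172]
 [268.29066737 256.36431859]]
```

View pics/c2.png

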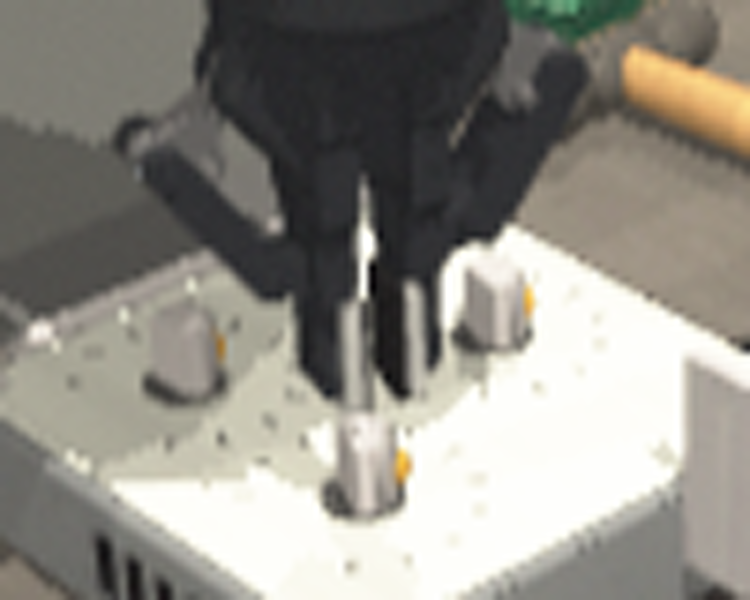

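The tips appear to end at pixel (269,243), right above shaft C's top, so they are higher than I assumed. I'll open and lower, watching the force.

```bash
python3 -m jog '[[0,0,-0.005,0,0,0,0.04],[0,0,0,0,0,0,0.04],[0,0,0,0,0,0,0.04],[0,0,0.01,0,0,0,0.04]]' 20
python3 -m jog '[[0,0,0.005,0,0,0,0.04],[0,0,0,0,0,0,0.04]]' | grep -E 'pos|force'
python3 -m jog '[[0,0,0.005,0,0,0,0.04],[0,0,0,0,0,0,0.04]]' | grep -E 'pos|force'
python3 -c "
from h import *
s=cap('scene')
cv2.imwrite('pics/c3.png',cv2.resize(s[190:270,220:320],(750,600),interpolation=2))"
```

```text
time_s: 4.85
eef_pos: [511.5, 85.5, 70.4]
ee_rot: [0.001, 0.773, 0.634, 0.001]
force: [-0.9, -0.1, -0.4]
grip_width: 0.466
grip_force: 0.0
eef_pos: [510.1, 85.6, 63.6]
force: [0.6, 0.2, 0.7]
grip_force: 0.0
eef_pos: [510.5, 85.5, 59.2]
force: [0.0, 0.3, -0.8]
grip_force: 0.0
```

View pics/c3.png

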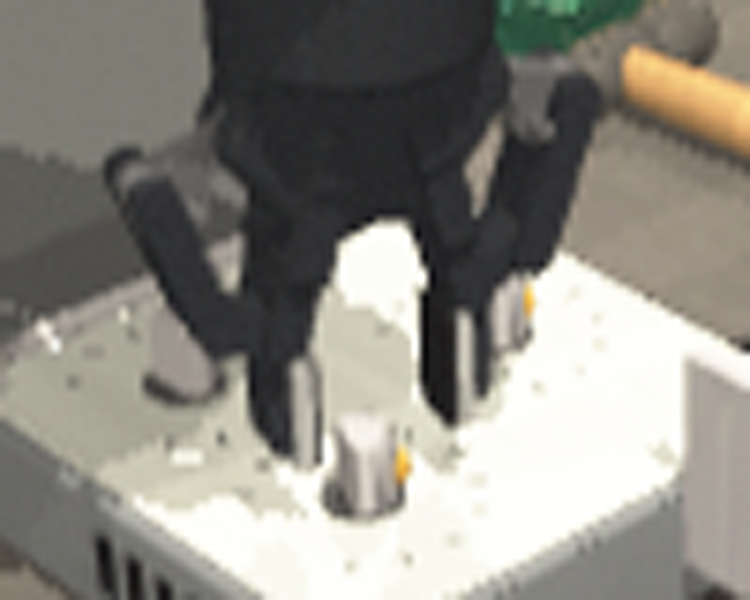

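```bash
python3 -m jog '[[0,0,0.005,0,0,0,0.04],[0,0,0,0,0,0,0.03]]' 20 | grep -E 'pos|force'
python3 -m jog '[[0,0,0,0,0,0,0.02],[0,0,0,0,0,0,0.02],[0,0,0,0,0,0,0.02]]' 20| grep -E 'pos|width|force'
python3 -m jog '[[0,0,0,0,0,0,0.01],[0,0,0,0,0,0,0.01],[0,0,0,0,0,0,0.01]]' 20| grep -E 'pos|width|force'
python3 -c "
from h import *
s=cap('scene')
cv2.imwrite('pics/c4.png',cv2.resize(s[190:270,220:320],(750,600),interpolation=2))"
```

```text
eef_pos: [510.5, 85.5, 54.3]
force: [0.8, 0.3, -0.2]
grip_force: 0.0
eef_pos: [510.7, 85.6, 54.8]
force: [-1.0, -0.5, 1.4]
grip_width: 0.236
grip_force: 0.3
eef_pos: [508.9, 85.9, 54.8]
force: [-10.4, 0.6, 7.3]
grip_width: 0.168
grip_force: 19.8
```

View pics/c4.png

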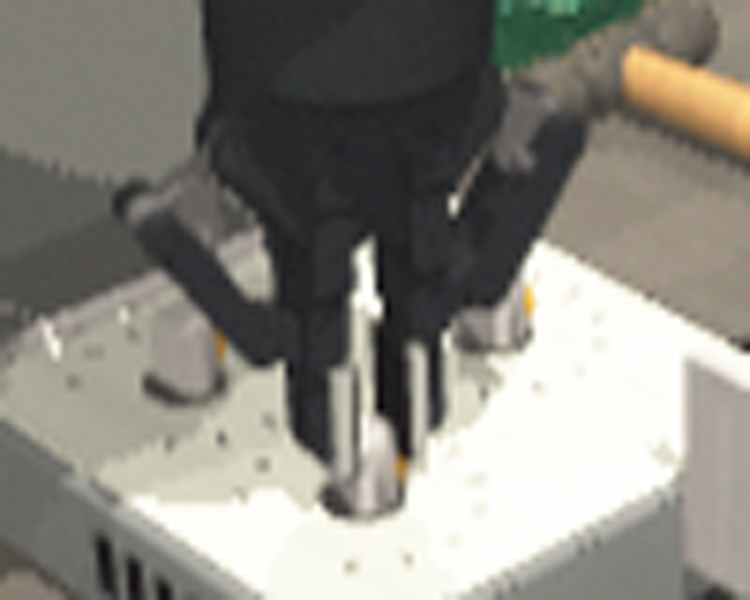

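```bash
python3 -m jog '[[0,-0.0016,0,0,0,0,0.01],[0,0,0,0,0,-0.1,0.01],[0,0,0,0,0,-0.097,0.01],[0,0,0,0,0,0,0.01],[0,0,0,0,0,0,0.01]]' 40| grep -E 'pos|width|force'
python3 -c "
from h import *
go(509,86.5,55,0);print(sense()['wrist_torque'])"
```

```text
eef_pos: [508.9, 86.3, 55.0]
force: [-4.0, 2.9, 4.7]
grip_width: 0.155
grip_force: 39.3
t 6.7 p [508.9  86.3  55. ] yaw -0.003 tilt [-0.0007  0.0006] shift [0.0002, 0.0001, -0.0] rz -0.003 w 0.155 gf 39.3 F [-4.   2.9  4.7] j [-0.06, 0.49, 1.72, 0.0, 0.93, -0.06]
[ 0.64912975  0.76626956 -0.03409423]
```

```bash
python3 -m jog '[[0,0,0,0,0,0,0.04],[0,0,0,0,0,0,0.04],[0,0,-0.02,0,0,0,0.04],[0,-0.0025,-0.01,0,0,0,0.04]]' 20| grep -E 'pos|width|force'
python3 -m jog '[[0,0,0,0,0,-0.149,0.04],[0,0,0,0,0,-0.149,0.04],[0,0,0,0,0,-0.149,0.04],[0,0,0,0,0,-0.149,0.04],[0,0,0,0,0,-0.149,0.04]]' | grep -E 'pos|width|force'
python3 -m jog '[[0,0,0,0,0,-0.149,0.04],[0,0,0,0,0,-0.149,0.04],[0,0,0,0,0,-0.149,0.04],[0,0,0,0,0,-0.149,0.04],[0,0,0,0,0,-0.149,0.04]]' | grep -E 'pos|width|force'
python3 -m jog '[[0,0,0,0,0,-0.081,0.04],[0,0,0,0,0,0,0.04]]' | grep -E 'pos|width|force'
python3 -c "
from h import *
go(506.4,86.3,55,np.pi/2)"
```

```text
eef_pos: [507.5, 85.6, 85.9]
force: [-0.0, 0.4, 0.2]
grip_width: 0.468
grip_force: 0.0
eef_pos: [506.8, 85.7, 84.9]
force: [0.2, -0.0, 0.8]
grip_width: 0.473
grip_force: 0.0
eef_pos: [506.8, 85.7, 84.9]
force: [1.0, -0.1, -0.3]
grip_width: 0.469
grip_force: 0.0
eef_pos: [506.8, 85.7, 84.9]
force: [0.3, -0.3, -0.1]
grip_width: 0.472
grip_force: 0.0
t 8.2 p [506.8  85.7  84.9] yaw 1.571 tilt [ 0.0005 -0.0002] shift [0.0004, 0.0006, 0.0299] rz 0.0 w 0.472 gf 0.0 F [ 0.3 -0.3 -0.1] j [-0.06, 0.44, 1.7, -0.0, 1.0, -1.63]
```

```bash
python3 -m jog '[[0,0,0.015,0,0,0,0.04],[0,0,0.015,0,0,0,0.04],[0,0,0,0,0,0,0.03]]' 20| grep -E 'pos|width|force'
python3 -m jog '[[0,0,0,0,0,0,0.01],[0,0,0,0,0,0,0.01],[0,0,0,0,0,0,0.01],[0,0,0,0,0,0,0.01],[0,0,0,0,0,0,0.01]]' 20| grep -E 'pos|width|force'
python3 -m jog '[[0,0,0,0,0,0,0.01],[0,0,0,0,0,0,0.01]]' 20| grep -E 'pos|width|force'
```

```text
eef_pos: [505.7, 85.8, 53.4]
force: [0.6, 0.0, -0.2]
grip_width: 0.353
grip_force: 0.0
eef_pos: [506.6, 86.4, 55.1]
force: [-0.7, 4.8, -3.7]
grip_width: 0.215
grip_force: 20.0
eef_pos: [506.6, 86.4, 55.1]
force: [-0.4, 5.2, -4.1]
grip_width: 0.215
grip_force: 20.0
```

```bash
python3 -m jog '[[0,0,0,0,0,0,0.04],[0,0,0,0,0,0,0.04],[0,0,-0.02,0,0,0,0.04],[0,0,-0.015,0,0,0,0.04]]' 20| grep -E 'pos|width'
python3 -m jog '[[0.0024,0.04,0,0,0,0,0.04],[0.0024,0.0424,0,0,0,0,0.04],[0,0,0.01,0,0,0,0.04],[0,0,0.015,0,0,0,0.04],[0,0,0.01,0,0,0,0.04]]' | grep -E 'pos|width|force'
python3 -m jog '[[0,0,0,0,0,0,0.03],[0,0,0,0,0,0,0.02]]' 20| grep -E 'pos|width|force'
python3 -m jog '[[0,0,0,0,0,0,0.01],[0,0,0,0,0,0,0.01],[0,0,0,0,0,0,0.01],[0,0,0,0,0,0,0.01],[0,0,0,0,0,0,0.01]]' 20| grep -E 'pos|width|force'
python3 -c "
from h import *
go(504.5,168.2,90,0)"
```

```text
eef_pos: [507.1, 85.5, 91.0]
grip_width: 0.471
eef_pos: [501.9, 167.9, 54.1]
force: [-0.1, -0.2, 0.3]
grip_width: 0.469
grip_force: 0.0
eef_pos: [502.2, 167.9, 55.1]
force: [-1.7, 5.7, -2.6]
grip_width: 0.235
grip_force: 2.3
eef_pos: [502.1, 168.3, 55.1]
force: [-0.3, 2.2, 0.8]
grip_width: 0.219
grip_force: 20.0
t 10.8 p [502.1 168.3  55.1] yaw 1.571 tilt [0.0007 0.0001] shift [-0.0024, -0.0001, -0.0349] rz -1.571 w 0.219 gf 20.0 F [-0.3  2.2  0.8] j [0.1, 0.52, 1.68, 0.0, 0.95, -1.47]
```

```bash
python3 -m jog '[[0,0,0,0,0,0,0.04],[0,0,0,0,0,0,0.04],[0,0,-0.02,0,0,0,0.04],[0,0,-0.01,0,0,0.14,0.04],[0,0,0,0,0,0.149,0.04]]' 20| grep -E 'pos|width'
python3 -m jog '[[0,0,0,0,0,0.149,0.04],[0,0,0,0,0,0.149,0.04],[0,0,0,0,0,0.149,0.04],[0,0,0,0,0,0.149,0.04],[0,0,0,0,0,0.149,0.04]]'| grep -E 'pos|width'
python3 -m jog '[[0,0,0,0,0,0.149,0.04],[0,0,0,0,0,0.149,0.04],[0,0.0025,0,0,0,0.14,0.04],[0,0,0.015,0,0,0,0.04],[0,0,0.015,0,0,0,0.04]]'| grep -E 'pos|width'
python3 -c "
from h import *
go(504.5,168.2,55,0)"
python3 -m jog '[[0,0,0,0,0,0,0.02],[0,0,0,0,0,0,0.01],[0,0,0,0,0,0,0.01],[0,0,0,0,0,0,0.01],[0,0,0,0,0,0,0.01]]' 20| grep -E 'pos|width|force'
python3 -m jog '[[0,0,0,0,0,0.1,0.01],[0,0,0,0,0,0,0.01],[0,0,0,0,0,0,0.01]]' 40| grep -E 'pos|width|force'
python3 -c "
from h import *
go(504.5,168.2,90,0)"
```

```text
eef_pos: [502.7, 168.2, 86.3]
grip_width: 0.47
eef_pos: [501.9, 168.1, 84.8]
grip_width: 0.471
eef_pos: [504.7, 168.7, 54.7]
grip_width: 0.469
t 12.3 p [504.7 168.7  54.7] yaw 0.099 tilt [ 0.001  -0.0002] shift [-0.0005, -0.0002, -0.0003] rz 0.099 w 0.469 gf 0.0 F [-0.6  0.7 -1.1] j [0.1, 0.52, 1.67, -0.0, 0.95, 0.0]
eef_pos: [503.6, 168.7, 54.9]
force: [-4.9, -1.9, -2.2]
grip_width: 0.161
grip_force: 20.5
eef_pos: [503.6, 168.4, 55.0]
force: [-6.6, -3.4, -0.4]
grip_width: 0.153
grip_force: 39.7
t 13.2 p [503.6 168.4  55. ] yaw -0.001 tilt [-0.002  -0.0009] shift [-0.0003, 0.0009, -0.035] rz -0.001 w 0.153 gf 39.7 F [-6.6 -3.4 -0.4] j [0.1, 0.52, 1.67, -0.0, 0.95, 0.1]
```

```bash
python3 -m jog '[[0,0,0,0,0,0,0.04],[0,0,0,0,0,0,0.04],[0,0,-0.02,0,0,0,0.04],[0,0,-0.015,0,0,0,0.04],[-0.012,0.029,0,0,0,0,0.04]]' 20| grep -E 'pos|width'
python3 -m jog '[[-0.012,0.029,0,0,0,0,0.04],[-0.0117,0.0281,0,0,0,0,0.04],[0,0,0.01,0,0,0.1,0.04],[0,0,0.015,0,0,0,0.04],[0,0,0.01,0,0,0,0.04]]'| grep -E 'pos|width|force'
python3 -m jog '[[0,0,0,0,0,0,0.02],[0,0,0,0,0,0,0.01],[0,0,0,0,0,0,0.01],[0,0,0,0,0,0,0.01],[0,0,0,0,0,0,0.01]]' 20| grep -E 'pos|width|force'
python3 -m jog '[[0,0,0,0,0,-0.1,0.01],[0,0,0,0,0,0,0.01],[0,0,0,0,0,0,0.01]]' 40| grep -E 'pos|width|force'
python3 -c "
from h import *
go(588.3,133,90,np.pi/2)"
```

```text
eef_pos: [533.4, 158.1, 92.6]
grip_width: 0.468
eef_pos: [590.7, 133.0, 54.3]
force: [-0.4, -0.5, 0.4]
grip_width: 0.466
grip_force: 0.0
eef_pos: [590.3, 133.2, 55.3]
force: [-4.3, 0.7, 2.1]
grip_width: 0.164
grip_force: 21.8
eef_pos: [590.2, 133.4, 55.3]
force: [-4.0, 1.9, 2.9]
grip_width: 0.155
grip_force: 40.1
t 14.9 p [590.2 133.4  55.3] yaw -0.001 tilt [-0.0004  0.0004] shift [-0.0004, -0.0019, -0.0347] rz 1.57 w 0.155 gf 40.1 F [-4.   1.9  2.9] j [0.03, 0.65, 1.43, 0.0, 1.06, 0.03]
```

```bash
python3 -m jog '[[0,0,0,0,0,0,0.04],[0,0,0,0,0,0,0.04],[0,-0.003,-0.02,0,0,0,0.04],[0,0,-0.01,0,0,-0.14,0.04],[0,0,0,0,0,-0.149,0.04]]' 20| grep -E 'pos|width'
python3 -m jog '[[0,0,0,0,0,-0.149,0.04],[0,0,0,0,0,-0.149,0.04],[0,0,0,0,0,-0.149,0.04],[0,0,0,0,0,-0.149,0.04],[0,0,0,0,0,-0.149,0.04]]'| grep -E 'pos|width'
python3 -m jog '[[0,0,0,0,0,-0.149,0.04],[0,0,0,0,0,-0.149,0.04],[0,0,0,0,0,-0.149,0.04],[0,0,0.01,0,0,-0.09,0.04],[0,0,0.02,0,0,0,0.04]]'| grep -E 'pos|width'
python3 -m jog '[[0,0,0,0,0,0,0.02],[0,0,0,0,0,0,0.01],[0,0,0,0,0,0,0.01],[0,0,0,0,0,0,0.01],[0,0,0,0,0,0,0.01]]' 20| grep -E 'pos|width|force'
python3 -m jog '[[0,0,0,0,0,0,0.04],[0,0,0,0,0,0,0.04],[0,0,-0.03,0,0,0,0.08],[0,0,-0.04,0,0,0,0.08],[0,0,-0.02,0,0,0,0.08]]'| grep -E 'pos|width|force'
python3 -c "
from h import *
go(470,-140,140,1.57)"
```

```text
eef_pos: [588.6, 133.0, 86.7]
grip_width: 0.466
eef_pos: [587.8, 132.9, 85.0]
grip_width: 0.467
eef_pos: [588.8, 133.0, 56.0]
grip_width: 0.468
eef_pos: [586.9, 132.3, 54.4]
force: [-0.4, -5.4, -10.2]
grip_width: 0.215
grip_force: 20.8
eef_pos: [588.8, 133.5, 149.2]
force: [0.1, -0.5, 0.5]
grip_width: 0.938
grip_force: 0.0
t 17.4 p [588.8 133.5 149.2] yaw 1.57 tilt [0.0062 0.0006] shift [0.1187, -0.2735, 0.0083] rz 0.0 w 0.938 gf 0.0 F [ 0.1 -0.5  0.5] j [0.03, 0.54, 1.35, 0.0, 1.24, -1.54]
```

```bash
python3 -m jog '[[0.02,-0.039,0,0,0,0,0.085],[0.02,-0.039,0,0,0,0,0.085],[0.02,-0.039,0,0,0,0,0.085],[0.02,-0.039,0,0,0,0,0.085],[0.02,-0.039,0,0,0,0,0.085]]' 20| grep -E 'pos|width'
python3 -m jog '[[0.02,-0.039,0,0,0,0,0.085],[0.02,-0.039,0,0,0,0,0.085],[0,0,0,0,0,0.145,0.085],[0,0,0,0,0,0.145,0.085],[0,0,0,0,0,0.145,0.085]]' 20| grep -E 'pos|width'
python3 -m jog '[[0,0,0,0,0,0.145,0.085],[0,0,0,0,0,0.145,0.085],[0,0,0,0,0,0.145,0.085],[0,0,0,0,0,0.145,0.085],[0,0,0,0,0,0.145,0.085]]' 20| grep -E 'pos|width'
python3 -m jog '[[0,0,0,0,0,0.145,0.085],[0,0,0,0,0,0.145,0.085],[0,0,0,0,0,0.145,0.085],[0,0,0,0,0,0.1,0.085],[0,0,0,0,0,0,0.085]]' 20| grep -E 'pos|width'
python3 -c "
from h import *
go(450.6,-142.6,80,-0.12)
s=cap('scene');cv2.imwrite('pics/c5.png',cv2.resize(s[230:380,250:450],(800,600),interpolation=2))"
```

```text
eef_pos: [486.9, -63.1, 146.0]
grip_width: 0.992
eef_pos: [447.6, -140.3, 145.9]
grip_width: 0.998
eef_pos: [447.8, -139.9, 145.8]
grip_width: 0.99
eef_pos: [447.7, -139.9, 145.7]
grip_width: 0.995
t 19.4 p [ 447.7 -139.9  145.7] yaw -0.126 tilt [ 0.0019 -0.0008] shift [-0.0023, 0.0031, 0.0657] rz -0.006 w 0.995 gf 0.0 F [-0.3  0.7 -0.5] j [-0.55, 0.27, 1.77, 0.0, 1.1, -0.43]
```

View pics/c5.png

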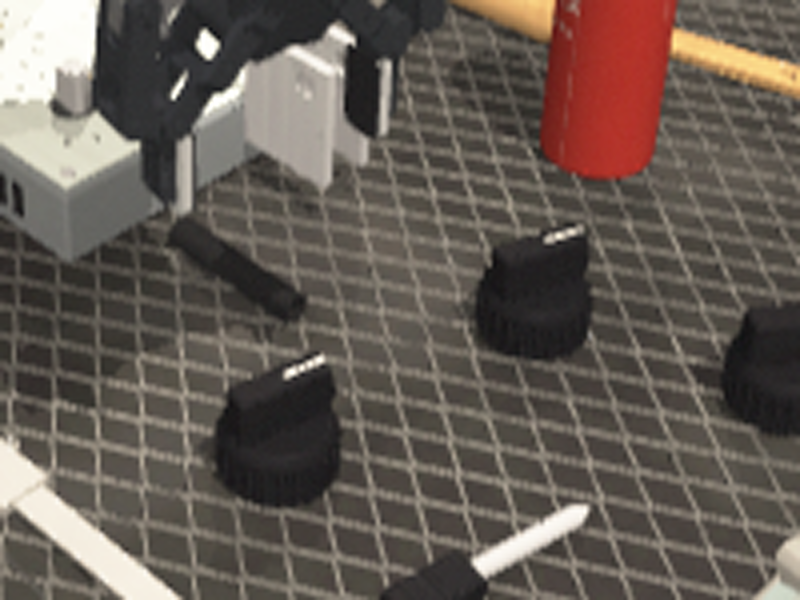

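```bash
python3 -c "
from h import *
z=np.arange(130,190,5.);P=proj('scene',[[447.7,-139.9,a] for a in z]);print(np.c_[z,P.round(1)][np.abs(P[:,1]-273)<6])"
python3 -m jog '[[-0.0023,0.003,0.03,0,0,0,0.085],[0,0,0.04,0,0,0,0.085],[0,0,0.03,0,0,0,0.085],[0,0,0.02,0,0,0,0.085],[0,0,0,0,0,0,0.085]]' 20| grep -E 'pos|width|force'
python3 -c "
from h import *
go(450.6,-142.6,10,-0.12)
s=cap('scene');cv2.imwrite('pics/c6.png',cv2.resize(s[250:375,250:390],(672,600),interpolation=2))"
```

```text
[[155.  317.1 277.8]
 [160.  317.1 275.3]
 [165.  317.2 272.8]
 [170.  317.2 270.3]
 [175.  317.2 267.8]]
eef_pos: [448.9, -141.8, 23.2]
force: [-0.0, -0.5, 1.3]
grip_width: 0.994
grip_force: 0.0
t 20.0 p [ 448.9 -141.8   23.2] yaw -0.123 tilt [-0.0033  0.0022] shift [-0.0006, 0.0018, 0.0132] rz -0.003 w 0.994 gf 0.0 F [-0.  -0.5  1.3] j [-0.56, 0.47, 1.87, 0.0, 0.8, -0.43]
```

View pics/c6.png

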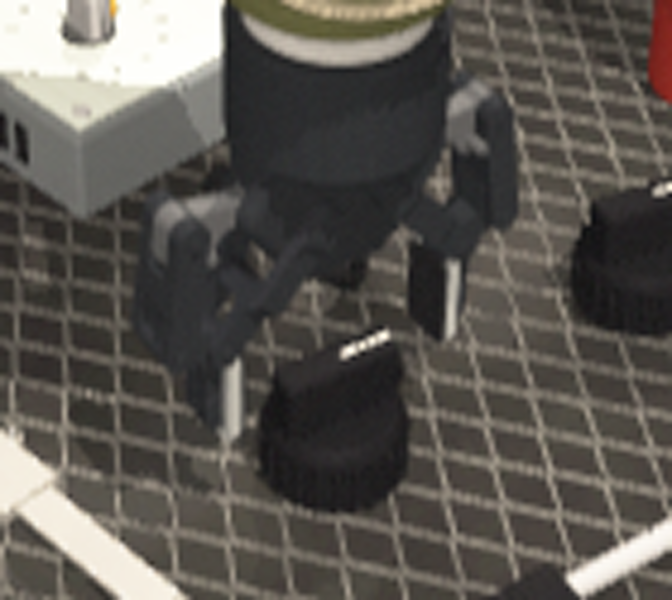

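```bash
python3 -m jog '[[0,0,0.012,0,0,0,0.085],[0,0,0.01,0,0,0,0.085],[0,0,0,0,0,0,0.07],[0,0,0,0,0,0,0.06],[0,0,0,0,0,0,0.05]]' 20| grep -E 'pos|width|force'
python3 -m jog '[[0,0,0,0,0,0,0.05],[0,0,0,0,0,0,0.05],[0,0,0,0,0,0,0.05]]' 20| grep -E 'pos|width|force'
```

```text
eef_pos: [450.2, -142.6, 3.3]
force: [-3.0, 1.1, 7.5]
grip_width: 0.591
grip_force: 19.5
eef_pos: [450.2, -142.6, 3.4]
force: [-2.0, 0.4, 5.5]
grip_width: 0.589
grip_force: 21.4
```

```bash
python3 -m jog '[[0,0,0,0,0,0,0.085],[0,0,0,0,0,0,0.085],[0,0,0,0,0,0,0.085],[0,0,-0.012,0,0,-0.145,0.085],[0,0,-0.012,0,0,-0.145,0.085]]' 30| grep -E 'pos|width|force'
python3 -m jog '[[0,0,0,0,0,-0.145,0.085],[0,0,0,0,0,-0.145,0.085],[0,0,0,0,0,-0.145,0.085],[0,0,0,0,0,-0.145,0.085],[0,0,0,0,0,-0.145,0.085]]'| grep -E 'pos|width|force'
python3 -m jog '[[0,0,0,0,0,-0.145,0.085],[0,0,0,0,0,-0.145,0.085],[0,0,0,0,0,-0.145,0.085],[0,0,0,0,0,-0.115,0.06],[0,0,0,0,0,0,0.04]]'| grep -E 'pos|width|force'
python3 -m jog '[[0,0,0,0,0,0,0.02],[0,0,0,0,0,0,0.01],[0,0,0,0,0,0,0.01],[0,0,0,0,0,0,0.01],[0,0,0,0,0,0,0.01]]' 30| grep -E 'pos|width|force'
python3 -c "
from h import *
go(506.4,86.5,150,1.5708)"
```

```text
eef_pos: [449.6, -142.3, 26.9]
force: [0.1, 0.8, 0.0]
grip_width: 0.995
grip_force: 0.0
eef_pos: [449.8, -142.4, 26.7]
force: [0.0, 0.2, -0.8]
grip_width: 0.991
grip_force: 0.0
eef_pos: [449.9, -142.5, 26.8]
force: [-0.7, -0.2, 0.3]
grip_width: 0.687
grip_force: 0.0
eef_pos: [450.0, -142.5, 26.9]
force: [-0.1, -0.2, 0.6]
grip_width: 0.177
grip_force: 33.8
t 22.9 p [ 450.  -142.5   26.9] yaw 1.44 tilt [ 0.0002 -0.0001] shift [-0.026, 0.2344, -0.1231] rz -0.131 w 0.177 gf 33.8 F [-0.1 -0.2  0.6] j [-0.56, 0.46, 1.87, 0.0, 0.81, -2.0]
```

```bash
python3 -m jog '[[0,0,0,0,0,0,0.01],[0,0,-0.03,0,0,0,0.01],[0,0,-0.045,0,0,0,0.01],[0,0,-0.045,0,0,-0.131,0.01]]' 80| grep -E 'pos|width|force'
python3 -m jog '[[-0.011,0.045,0,0,0,0,0.01],[-0.011,0.045,0,0,0,0,0.01],[-0.011,0.045,0,0,0,0,0.01],[-0.011,0.045,0,0,0,0,0.01],[-0.011,0.045,0,0,0,0,0.01]]'| grep -E 'pos|width|force'
python3 -m jog '[[0,0,0,0,0,0,0.01],[0,0,0,0,0,0,0.01]]'| grep -E 'pos|width|force'
python3 -c "
from h import *
go(506.4,86.5,125,1.5708)"
```

```text
eef_pos: [449.3, -142.1, 147.9]
force: [1.4, -0.6, -0.5]
grip_width: 0.169
grip_force: 78.5
eef_pos: [504.8, 84.5, 146.6]
force: [0.4, -0.4, -0.7]
grip_width: 0.164
grip_force: 78.6
eef_pos: [504.5, 83.2, 146.4]
force: [0.8, -0.2, -1.3]
grip_width: 0.162
grip_force: 78.6
t 23.9 p [504.5  83.2 146.4] yaw 1.573 tilt [-0.001  -0.0002] shift [-0.0019, 0.0033, 0.0214] rz 0.002 w 0.162 gf 78.6 F [ 0.8 -0.2 -1.3] j [-0.07, 0.36, 1.65, -0.0, 1.14, -1.64]
```

```bash
python3 -m jog '[[-0.0017,0.0033,0.02,0,0,0,0.01],[0,0,0.02,0,0,0,0.01],[0,0,0,0,0,0,0.01],[0,0,0,0,0,0,0.01]]'| grep -E 'pos|force'
python3 -m jog '[[0,0,0.004,0,0,0,0.01],[0,0,0.002,0,0,0,0.01],[0,0,0,0,0,0,0.01]]'| grep -E 'pos|force'
python3 -m jog '[[0,0,0.003,0,0,0,0.01],[0,0,0,0,0,0,0.01]]'| grep -E 'pos|force'
python3 -c "
from h import *
go(506.2,86.5,95,1.5708);print(sense()['wrist_torque'])"
```

```text
eef_pos: [506.6, 84.9, 107.2]
force: [0.6, -0.3, -0.5]
grip_force: 78.6
eef_pos: [506.6, 85.7, 101.0]
force: [0.8, -0.3, -1.2]
grip_force: 78.6
eef_pos: [506.4, 85.9, 97.6]
force: [-0.5, 0.8, -1.4]
grip_force: 78.6
t 24.9 p [506.4  85.9  97.6] yaw 1.571 tilt [-0.0004  0.    ] shift [0.0002, 0.0006, 0.0026] rz 0.0 w 0.165 gf 78.6 F [-0.5  0.8 -1.4] j [-0.06, 0.42, 1.69, -0.0, 1.03, -1.63]
[-1.32719793e-02 -2.57204346e-02 -9.47849019e-05]
```

```bash
python3 -m jog '[[0.0002,0.0005,0.003,0,0,0,0.01],[0,0,0,0,0,0,0.01]]'| grep -E 'pos|force'
python3 -m jog '[[0,0,0.004,0,0,0,0.01],[0,0,0,0,0,0,0.01]]'| grep -E 'pos|force'
python3 -m jog '[[0,0,0.004,0,0,0,0.01],[0,0,0,0,0,0,0.01]]'| grep -E 'pos|force'
python3 -m jog '[[0,0,0.003,0,0,0,0.01],[0,0,0,0,0,0,0.01]]'| grep -E 'pos|force'
```

```text
eef_pos: [506.1, 86.4, 94.5]
force: [-0.6, -0.5, -1.7]
grip_force: 78.6
eef_pos: [506.5, 86.3, 90.7]
force: [0.1, 0.1, 1.3]
grip_force: 79.1
eef_pos: [507.0, 86.3, 86.9]
force: [2.6, -0.6, -1.3]
grip_force: 78.7
eef_pos: [506.8, 86.3, 83.5]
force: [5.7, -0.2, -3.2]
grip_force: 78.3
```

```bash
python3 -m jog '[[0,0,0.003,0,0,0,0.01],[0,0,0,0,0,0,0.01]]'| grep -E 'pos|force'
python3 -m jog '[[0,0,0.003,0,0,0,0.01],[0,0,0,0,0,0,0.01]]'| grep -E 'pos|force'
python3 -m jog '[[0,0,0.003,0,0,0,0.01],[0,0,0,0,0,0,0.01]]'| grep -E 'pos|force'
```

```text
eef_pos: [505.9, 86.3, 79.9]
force: [4.6, 0.2, -8.2]
grip_force: 78.1
eef_pos: [505.7, 86.4, 77.3]
force: [1.5, -0.1, -3.9]
grip_force: 78.6
eef_pos: [505.9, 86.3, 77.0]
force: [-10.2, -1.1, 24.2]
grip_force: 82.3
```

```bash
python3 -m jog '[[0,0,-0.002,0,0,0,0.04],[0,0,0,0,0,0,0.04],[0,0,0,0,0,0,0.04],[0,0,-0.03,0,0,0,0.085],[0,0,-0.04,0,0,0,0.085]]' 20| grep -E 'pos|width'
python3 -m jog '[[-0.0167,-0.0397,0,0,0,0,0.085],[-0.0167,-0.0397,0,0,0,0,0.085],[-0.0167,-0.0397,0,0,0,0,0.085],[-0.0167,-0.0397,0,0,0,0,0.085],[-0.0167,-0.0397,0,0,0,0,0.085]]' | grep -E 'pos|width'
python3 -m jog '[[-0.0167,-0.0397,0,0,0,0,0.085],[0,0,0,0,0,0.149,0.085],[0,0,0,0,0,0.149,0.085],[0,0,0,0,0,0.149,0.085],[0,0,0,0,0,0.149,0.085]]'| grep -E 'pos|width'
python3 -m jog '[[0,0,0,0,0,0.149,0.085],[0,0,0,0,0,0.149,0.085],[0,0,0,0,0,0.149,0.085],[0,0,0,0,0,0.149,0.085],[0,0,0,0,0,0.149,0.085]]'| grep -E 'pos|width'
python3 -m jog '[[0,0,0,0,0,0.149,0.085],[0,0,0,0,0,0.149,0.085],[0,0,0,0,0,0.149,0.085],[0,0,0,0,0,0.032,0.085],[0,0,0,0,0,0,0.085]]'| grep -E 'pos|width'
cat > chk.py <<'E'
from h import *
import sys
def lines(n,roi,z=53,thr=105):
    im=cap(n);y0,y1,x0,x1=roi;w=np.zeros(im.shape[:2],np.uint8);w[y0:y1,x0:x1]=im.min(2)[y0:y1,x0:x1]>thr
    for k in cv2.findContours(w,0,2)[0]:
        if cv2.contourArea(k)<4: continue
        e=np.array(cv2.boundingRect(k));g=np.zeros_like(w);cv2.drawContours(g,[k],-1,1,-1);yy,xx=np.nonzero(g);q=np.c_[xx,yy].astype(float);c=q.mean(0);d=np.linalg.svd(q-c)[2][0];p=(q-c)@d
        P=plane(n,[c+d*p.min(),c+d*p.max()],z);L=np.linalg.norm(P[1]-P[0])
        if 12<L<35:print(n,'line',c.round(1),P[:,:2].round(1).tolist(),round(L,1))
E
python3 -c "
from chk import *
go(606,-151.5,120,-0.25)
lines('scene',(275,325,370,465),53,130)"
```

```text
eef_pos: [505.0, 86.4, 146.0]
grip_width: 0.794
eef_pos: [590.1, -113.8, 146.4]
grip_width: 0.993
eef_pos: [606.3, -151.8, 146.2]
grip_width: 0.99
eef_pos: [606.4, -151.7, 146.2]
grip_width: 0.996
eef_pos: [606.4, -151.7, 146.3]
grip_width: 0.996
t 28.8 p [ 606.4 -151.7  146.3] yaw -0.249 tilt [-0.0011  0.0005] shift [0.0001, -0.0004, 0.0263] rz 0.001 w 0.996 gf 0.0 F [ 0.7 -0.  -0.6] j [-0.43, 0.59, 1.27, 0.0, 1.27, -0.18]
scene line [456.2 306.9] [[683.1, -275.1], [665.8, -265.2]] 20.0
scene line [390.1 288.3] [[633.1, -158.5], [613.0, -153.2]] 20.8
```

```bash
python3 -m jog '[[0,0,0.045,0,0,0,0.085],[0,0,0.045,0,0,0,0.085],[0,0,0.03,0,0,0,0.085],[0,0,0.014,0,0,0,0.085],[0,0,0.009,0,0,0,0.085]]' 20| grep -E 'pos|width|force'
python3 -m jog '[[0,0,0,0,0,0,0.07],[0,0,0,0,0,0,0.05],[0,0,0,0,0,0,0.05],[0,0,0,0,0,0,0.05],[0,0,0,0,0,0,0.05]]' 20| grep -E 'pos|width|force'
```

```text
eef_pos: [606.6, -151.8, 3.2]
force: [-0.0, 0.9, 0.4]
grip_width: 0.993
grip_force: 0.0
eef_pos: [607.5, -152.2, 5.6]
force: [-0.8, -0.4, 6.2]
grip_width: 0.589
grip_force: 20.0
```

```bash
python3 -m jog '[[0,0,0,0,0,0,0.085],[0,0,0,0,0,0,0.085],[0,0,0,0,0,0,0.085],[0,0,-0.012,0,0,-0.145,0.085],[0,0,-0.012,0,0,-0.145,0.085]]' 30| grep -E 'pos|width|force'
python3 -m jog '[[0,0,0,0,0,-0.145,0.085],[0,0,0,0,0,-0.145,0.085],[0,0,0,0,0,-0.145,0.085],[0,0,0,0,0,-0.145,0.085],[0,0,0,0,0,-0.145,0.085]]'| grep -E 'pos|width|force'
python3 -m jog '[[0,0,0,0,0,-0.145,0.085],[0,0,0,0,0,-0.145,0.085],[0,0,0,0,0,-0.145,0.085],[0,0,0,0,0,-0.12,0.06],[0,0,0,0,0,0,0.04]]'| grep -E 'pos|width|force'
python3 -m jog '[[0,0,0,0,0,0,0.02],[0,0,0,0,0,0,0.01],[0,0,0,0,0,0,0.01],[0,0,0,0,0,0,0.01],[0,0,0,0,0,0,0.01]]' 30| grep -E 'pos|width|force'
python3 -m jog '[[0,0,0,0,0,0,0.01],[0,0,0,0,0,0,0.01]]' 80| grep -E 'pos|width|force'
python3 -c "
from h import *
go(587.6,132.3,150,1.5708)"
```

```text
eef_pos: [606.3, -151.7, 27.8]
force: [-0.2, -0.7, -0.7]
grip_width: 0.997
grip_force: 0.0
eef_pos: [606.5, -151.8, 27.7]
force: [0.7, -0.4, -0.5]
grip_width: 0.997
grip_force: 0.0
eef_pos: [606.5, -151.8, 27.7]
force: [0.9, 0.2, -0.1]
grip_width: 0.686
grip_force: 0.0
eef_pos: [606.6, -151.8, 27.8]
force: [-0.4, 0.3, 1.0]
grip_width: 0.184
grip_force: 35.9
eef_pos: [606.7, -152.0, 28.0]
force: [0.0, -1.5, 1.7]
grip_width: 0.163
grip_force: 80.2
t 32.0 p [ 606.7 -152.    28. ] yaw 1.321 tilt [ 0.0003 -0.0002] shift [0.0888, 0.2707, -0.1221] rz -0.25 w 0.163 gf 80.2 F [ 0.  -1.5  1.7] j [-0.43, 0.73, 1.38, -0.0, 1.04, -1.75]
```

```bash
python3 -m jog '[[0,0,-0.03,0,0,0,0.01],[0,0,-0.045,0,0,0,0.01],[0,0,-0.045,0,0,-0.125,0.01],[0,0,-0.01,0,0,-0.125,0.01],[0,0,0,0,0,0,0.01]]' 80| grep -E 'pos|width|force'
python3 -m jog '[[0.0033,0.0474,0,0,0,0,0.01],[0.0033,0.0474,0,0,0,0,0.01],[0.0033,0.0474,0,0,0,0,0.01],[0.0033,0.0474,0,0,0,0,0.01],[0.0033,0.0474,0,0,0,0,0.01]]'| grep -E 'pos|width|force'
python3 -m jog '[[0.0033,0.0474,0,0,0,0,0.01],[0,0,0.02,0,0,0,0.01],[0,0,0.02,0,0,0,0.01],[0,0,0,0,0,0,0.01],[0,0,0,0,0,0,0.01]]'| grep -E 'pos|width|force'
python3 -c "
from h import *
go(587.1,132.3,108,1.5708)"
```

```text
eef_pos: [607.2, -152.0, 159.7]
force: [-0.2, -0.9, -1.5]
grip_width: 0.163
grip_force: 80.1
eef_pos: [588.9, 87.0, 155.9]
force: [0.4, 0.4, -1.2]
grip_width: 0.166
grip_force: 80.0
eef_pos: [586.4, 132.4, 117.1]
force: [0.5, 0.4, -0.8]
grip_width: 0.163
grip_force: 80.1
t 33.5 p [586.4 132.4 117.1] yaw 1.569 tilt [-0.0019 -0.0001] shift [-0.0007, -0.0001, 0.0091] rz -0.002 w 0.163 gf 80.1 F [ 0.5  0.4 -0.8] j [0.03, 0.57, 1.39, 0.0, 1.18, -1.54]
```

```bash
python3 -m jog '[[-0.0006,0,0.008,0,0,0,0.01],[0,0,0.005,0,0,0,0.01],[0,0,0.002,0,0,0,0.01],[0,0,0,0,0,0,0.01],[0,0,0,0,0,0,0.01]]'| grep -E 'pos|force'
python3 -m jog '[[0,0,0.003,0,0,0,0.01],[0,0,0,0,0,0,0.01]]'| grep -E 'pos|force'
python3 -c "
from h import *
go(587.1,132.3,95,1.5708);print(sense()['wrist_torque'])"
```

```text
eef_pos: [587.5, 132.5, 103.1]
force: [-0.4, -0.4, -0.8]
grip_force: 80.1
eef_pos: [587.2, 132.6, 99.6]
force: [0.2, -0.2, -0.6]
grip_force: 80.1
t 34.2 p [587.2 132.6  99.6] yaw 1.571 tilt [-0.0004 -0.    ] shift [0.0001, -0.0003, 0.0046] rz 0.0 w 0.16 gf 80.1 F [ 0.2 -0.2 -0.6] j [0.03, 0.59, 1.41, -0.0, 1.14, -1.54]
[-0.02564528  0.01814651  0.04027333]
```

```bash
python3 -m jog '[[0,0,0.003,0,0,0,0.01],[0,0,0,0,0,0,0.01]]'| grep -E 'pos|force'
python3 -m jog '[[0,0,0.003,0,0,0,0.01],[0,0,0,0,0,0,0.01]]'| grep -E 'pos|force'
python3 -m jog '[[0,0,0.003,0,0,0,0.01],[0,0,0,0,0,0,0.01]]'| grep -E 'pos|force'
```

```text
eef_pos: [587.1, 132.6, 96.4]
force: [0.7, -0.4, -0.2]
grip_force: 80.1
eef_pos: [587.1, 132.6, 93.4]
force: [0.2, -0.1, -1.6]
grip_force: 80.1
eef_pos: [587.8, 132.5, 90.9]
force: [1.9, 0.5, 0.1]
grip_force: 80.4
```

```bash
for i in 1; do python3 -m jog '[[0,0,0.004,0,0,0,0.01],[0,0,0,0,0,0,0.01]]'| grep -E 'pos|force'
python3 -m jog '[[0,0,0.004,0,0,0,0.01],[0,0,0,0,0,0,0.01]]'| grep -E 'pos|force'
python3 -m jog '[[0,0,0.003,0,0,0,0.01],[0,0,0,0,0,0,0.01]]'| grep -E 'pos|force'
python3 -m jog '[[0,0,0.003,0,0,0,0.01],[0,0,0,0,0,0,0.01]]'| grep -E 'pos|force'; done
```

```text
eef_pos: [587.9, 132.5, 86.8]
force: [4.1, 0.1, -3.0]
grip_force: 80.0
eef_pos: [586.8, 132.5, 81.7]
force: [5.4, 0.6, -8.3]
grip_force: 79.3
eef_pos: [586.3, 132.5, 78.6]
force: [0.6, -0.4, -6.0]
grip_force: 79.5
eef_pos: [587.0, 132.5, 77.9]
force: [-3.2, -1.0, 7.4]
grip_force: 81.1
```

```bash
python3 -m jog '[[0,0,0.002,0,0,0,0.01],[0,0,0,0,0,0,0.01]]'| grep -E 'pos|force'
python3 -m jog '[[0,0,-0.003,0,0,0,0.04],[0,0,0,0,0,0,0.04],[0,0,0,0,0,0,0.04],[0,0,-0.03,0,0,0,0.085],[0,0,-0.04,0,0,0,0.085]]' 20| grep -E 'pos|width'
python3 -c "
from chk import *
lines('scene',(275,345,395,480),53,120)
lines('top',(195,235,410,460),53,105);lines('top',(195,235,410,460),53,130)
for n,(y0,y1,x0,x1) in(('top',(195,245,405,470)),('scene',(280,360,405,490))):
    v=cap(n).max(2);m=np.zeros_like(v);m[y0:y1,x0:x1]=v[y0:y1,x0:x1]<48;m=cv2.morphologyEx(m,2,cv2.getStructuringElement(2,(5,5)))
    for k in cv2.findContours(m,0,2)[0]:
        if cv2.contourArea(k)>80:
            c=cv2.fitEllipse(k)[0];print(n,np.round(c,1),cv2.contourArea(k),plane(n,[c],25).round(1))
t=cap('top')
cv2.imwrite('pics/c7.png',cv2.resize(t[190:310,360:480],(600,600),interpolation=2))"
```

```text
eef_pos: [587.2, 132.5, 77.9]
force: [-11.5, -2.1, 22.5]
grip_force: 83.1
eef_pos: [586.2, 132.5, 146.6]
grip_width: 0.794
scene line [456. 307.] [[683.1, -275.1], [665.5, -265.4]] 20.1
top line [434.  203.9] [[679.6, -273.9], [664.4, -265.1]] 17.5
top line [457.5 229.7] [[618.4, -324.5], [595.0, -327.0]] 23.5
top line [455.9 217. ] [[650.8, -316.4], [622.0, -332.2]] 32.9
top line [451.3 206.4] [[667.0, -299.1], [664.1, -327.0]] 28.0
top [426.4 212.3] 396.0 [[ 657.1 -255.4   25. ]]
scene [446.8 323.1] 743.0 [[ 654.3 -269.9   25. ]]
```

```bash
python3 -m jog '[[-0.0081,-0.0439,0,0,0,0,0.075],[-0.0081,-0.0439,0,0,0,0,0.075],[-0.0081,-0.0439,0,0,0,0,0.075],[-0.0081,-0.0439,0,0,0,0,0.075],[-0.0081,-0.0439,0,0,0,0,0.075]]' | grep -E 'pos|width'
python3 -m jog '[[-0.0081,-0.0439,0,0,0,0,0.075],[-0.0081,-0.0439,0,0,0,0,0.075],[-0.0081,-0.0439,0,0,0,0,0.075],[-0.0081,-0.0439,0,0,0,0,0.075],[0,0,0,0,0,0.149,0.075]]' | grep -E 'pos|width'
python3 -m jog '[[0,0,0,0,0,0.149,0.075],[0,0,0,0,0,0.149,0.075],[0,0,0,0,0,0.149,0.075],[0,0,0,0,0,0.149,0.075],[0,0,0,0,0,0.149,0.075]]'| grep -E 'pos|width'
python3 -m jog '[[0,0,0,0,0,0.149,0.075],[0,0,0,0,0,0.149,0.075],[0,0,0,0,0,0.149,0.075],[0,0,0,0,0,0.149,0.075],[0,0,0,0,0,0.149,0.075]]'| grep -E 'pos|width'
python3 -m jog '[[0,0,0,0,0,0.149,0.075],[0,0,0,0,0,0.149,0.075],[0,0,0,0,0,0.149,0.075],[0,0,0,0,0,0,0.075]]'| grep -E 'pos|width'
python3 -c "
from chk import *
go(660,-262.3,3.5,-0.52)
lines('scene',(275,345,395,480),53,120)"
```

```text
eef_pos: [627.4, -88.6, 146.3]
grip_width: 0.874
eef_pos: [659.2, -268.0, 144.9]
grip_width: 0.878
eef_pos: [659.9, -262.3, 145.9]
grip_width: 0.88
eef_pos: [659.9, -262.3, 145.9]
grip_width: 0.881
eef_pos: [659.9, -262.3, 146.1]
grip_width: 0.881
t 39.0 p [ 659.9 -262.3  146.1] yaw -0.516 tilt [-0.0023  0.0013] shift [0.0001, 0.0004, 0.1426] rz 0.004 w 0.881 gf 0.0 F [-0.3  0.4 -0.9] j [-0.54, 0.8, 0.92, -0.0, 1.42, -0.03]
scene line [456. 307.] [[683.1, -275.1], [665.5, -265.4]] 20.1
```

```bash
python3 -m jog '[[0,0,0.045,0,0,0,0.075],[0,0,0.04,0,0,0,0.075],[0,0,0.015,0,0,0,0.075],[0,0,0,0,0,0,0.075]]' 20| grep -E 'pos|width|force'
python3 -m jog '[[0,0,0.015,0,0,0,0.075],[0,0,0.015,0,0,0,0.075],[0,0,0.011,0,0,0,0.075],[0,0,0,0,0,0,0.075]]' 20| grep -E 'pos|width|force'
python3 -m jog '[[0,0,0,0,0,0,0.06],[0,0,0,0,0,0,0.05],[0,0,0,0,0,0,0.05],[0,0,0,0,0,0,0.05],[0,0,0,0,0,0,0.05]]' 20| grep -E 'pos|width|force'
```

```text
eef_pos: [659.4, -262.0, 45.4]
force: [-0.1, 0.6, 0.6]
grip_width: 0.87
grip_force: 0.0
eef_pos: [659.5, -262.1, 4.9]
force: [0.5, 0.3, -0.6]
grip_width: 0.876
grip_force: 0.0
eef_pos: [660.8, -262.8, 7.9]
force: [-0.9, 1.6, 5.4]
grip_width: 0.588
grip_force: 19.3
```

```bash
python3 -m jog '[[0,0,0,0,0,0,0.075],[0,0,0,0,0,0,0.075],[0,0,-0.03,0,0,0,0.075],[0,0,-0.045,0,0,-0.145,0.06],[0,0,-0.005,0,0,-0.145,0.05]]' 30| grep -E 'pos|width|force'
python3 -m jog '[[0,0,0,0,0,-0.145,0.05],[0,0,0,0,0,-0.145,0.05],[0,0,0,0,0,-0.145,0.05],[0,0,0,0,0,-0.145,0.05],[0,0,0,0,0,-0.145,0.05]]'| grep -E 'pos|width|force'
python3 -m jog '[[0,0,0,0,0,-0.145,0.05],[0,0,0,0,0,-0.145,0.05],[0,0,0,0,0,-0.145,0.05],[0,0,0,0,0,-0.12,0.04],[0,0,0,0,0,0,0.04]]'| grep -E 'pos|width|force'
python3 -c "
from h import *
go(660.4,-262.6,27,1.05)"
```

```text
eef_pos: [662.3, -263.6, 92.9]
force: [0.6, 0.3, 0.2]
grip_width: 0.593
grip_force: 0.0
eef_pos: [660.2, -262.5, 86.4]
force: [0.2, -0.2, -0.2]
grip_width: 0.582
grip_force: 0.0
eef_pos: [660.2, -262.4, 86.4]
force: [0.3, -0.4, 0.4]
grip_width: 0.468
grip_force: 0.0
t 41.9 p [ 660.2 -262.4   86.4] yaw 1.056 tilt [-0.0006  0.0003] shift [-0.0003, -0.0, 0.0594] rz 0.006 w 0.468 gf 0.0 F [ 0.3 -0.4  0.4] j [-0.54, 0.84, 0.99, -0.0, 1.31, -1.6]
```

```bash
python3 -m jog '[[0,0,0.025,0,0,0,0.04],[0,0,0.02,0,0,0,0.04],[0,0,0.014,0,0,0,0.04],[0,0,0,0,0,0,0.03],[0,0,0,0,0,0,0.01]]' 30| grep -E 'pos|width|force'
python3 -m jog '[[0,0,0,0,0,0,0.01],[0,0,0,0,0,0,0.01],[0,0,0,0,0,0,0.01],[0,0,0,0,0,0,0.01]]' 30| grep -E 'pos|width|force'
python3 -m jog '[[0,0,0,0,0,0,0.01],[0,0,0,0,0,0,0.01]]' 80| grep -E 'pos|width|force'
python3 -c "
from h import *
go(501,168.3,150,1.5708)"
```

```text
eef_pos: [660.6, -262.7, 28.4]
force: [0.0, -1.1, 1.1]
grip_width: 0.19
grip_force: 0.2
eef_pos: [660.6, -262.7, 28.5]
force: [0.5, 0.1, 1.5]
grip_width: 0.176
grip_force: 36.2
eef_pos: [660.8, -262.8, 28.7]
force: [1.0, -0.1, 5.4]
grip_width: 0.166
grip_force: 79.7
t 43.0 p [ 660.8 -262.8   28.7] yaw 1.055 tilt [ 0.0016 -0.0009] shift [0.3515, 0.2962, -0.122] rz -0.516 w 0.166 gf 79.7 F [ 1.  -0.1  5.4] j [-0.54, 0.9, 1.04, 0.0, 1.2, -1.6]
```

```bash
python3 -m jog '[[0,0,-0.03,0,0,0,0.01],[0,0,-0.045,0,0,0,0.01],[0,0,-0.045,0,0,-0.129,0.01],[0,0,-0.01,0,0,-0.129,0.01],[0,0,0,0,0,-0.129,0.01]]' 80| grep -E 'pos|width|force'
python3 -m jog '[[0,0,0,0,0,-0.129,0.01],[0.016,0.0431,0,0,0,0,0.01],[0.016,0.0431,0,0,0,0,0.01],[0.016,0.0431,0,0,0,0,0.01],[0.016,0.0431,0,0,0,0,0.01]]'| grep -E 'pos|width|force'
python3 -m jog '[[0.016,0.0431,0,0,0,0,0.01],[0.016,0.0431,0,0,0,0,0.01],[0.016,0.0431,0,0,0,0,0.01],[0.016,0.0431,0,0,0,0,0.01],[0.016,0.0431,0,0,0,0,0.01]]'| grep -E 'pos|width|force'
python3 -m jog '[[0.016,0.0431,0,0,0,0,0.01],[0,0,0.02,0,0,0,0.01],[0,0,0.015,0,0,0,0.01],[0,0,0,0,0,0,0.01],[0,0,0,0,0,0,0.01]]'| grep -E 'pos|width|force'
python3 -c "
from h import *
go(500.9,168.3,108,1.5708)"
```

```text
eef_pos: [660.9, -262.8, 160.4]
force: [0.1, 0.8, -1.6]
grip_width: 0.161
grip_force: 79.1
eef_pos: [595.0, -88.5, 157.4]
force: [-0.1, 0.6, -0.8]
grip_width: 0.165
grip_force: 79.1
eef_pos: [515.0, 126.9, 157.6]
force: [0.1, 0.9, -0.6]
grip_width: 0.163
grip_force: 79.1
eef_pos: [500.2, 168.3, 123.0]
force: [0.5, 0.5, -0.8]
grip_width: 0.166
grip_force: 79.2
t 45.0 p [500.2 168.3 123. ] yaw 1.571 tilt [-0.0005 -0.0001] shift [-0.0007, -0.0, 0.015] rz -0.0 w 0.166 gf 79.2 F [ 0.5  0.5 -0.8] j [0.1, 0.42, 1.62, -0.0, 1.1, -1.47]
```

```bash
python3 -m jog '[[-0.0007,0,0.01,0,0,0,0.01],[0,0,0.008,0,0,0,0.01],[0,0,0.003,0,0,0,0.01],[0,0,0,0,0,0,0.01],[0,0,0,0,0,0,0.01]]'| grep -E 'pos|force'
python3 -m jog '[[0,0,0.003,0,0,0,0.01],[0,0,0,0,0,0,0.01]]'| grep -E 'pos|force'
python3 -m jog '[[0,0,0.003,0,0,0,0.01],[0,0,0,0,0,0,0.01]]'| grep -E 'pos|force'
python3 -m jog '[[0,0,0.003,0,0,0,0.01],[0,0,0,0,0,0,0.01]]'| grep -E 'pos|force'
```

```text
eef_pos: [501.0, 168.4, 101.9]
force: [-0.2, -0.1, -0.8]
grip_force: 79.2
eef_pos: [500.8, 168.4, 98.6]
force: [-0.6, -0.6, -0.2]
grip_force: 79.2
eef_pos: [500.7, 168.4, 95.5]
force: [0.5, 0.3, -1.1]
grip_force: 79.2
eef_pos: [500.9, 168.4, 92.6]
force: [0.9, -0.2, -0.4]
grip_force: 79.2
```

```bash
python3 -m jog '[[0,0,0.004,0,0,0,0.01],[0,0,0,0,0,0,0.01]]'| grep -E 'pos|force'
python3 -m jog '[[0,0,0.004,0,0,0,0.01],[0,0,0,0,0,0,0.01]]'| grep -E 'pos|force'
python3 -m jog '[[0,0,0.003,0,0,0,0.01],[0,0,0,0,0,0,0.01]]'| grep -E 'pos|force'
python3 -m jog '[[0,0,0.003,0,0,0,0.01],[0,0,0,0,0,0,0.01]]'| grep -E 'pos|force'
python3 -m jog '[[0,0,0.002,0,0,0,0.01],[0,0,0,0,0,0,0.01]]'| grep -E 'pos|force'
```

```text
eef_pos: [501.7, 168.5, 88.9]
force: [3.8, 0.1, -0.7]
grip_force: 79.2
eef_pos: [500.6, 168.4, 84.1]
force: [3.2, 1.1, -3.7]
grip_force: 78.9
eef_pos: [499.9, 168.3, 80.3]
force: [5.0, 0.6, -13.2]
grip_force: 78.2
eef_pos: [500.7, 168.5, 78.8]
force: [0.5, 0.8, -0.9]
grip_force: 80.0
eef_pos: [500.9, 168.5, 78.6]
force: [-7.3, -1.0, 15.9]
grip_force: 82.3
```

```bash
python3 -m jog '[[0,0,-0.003,0,0,0,0.04],[0,0,0,0,0,0,0.04],[0,0,0,0,0,0,0.04],[0,0,-0.03,0,0,0,0.04],[0,0,-0.045,0,0,0,0.04]]' 20| grep -E 'pos|width'
python3 -m jog '[[0.01,0,-0.035,0,0,0,0.0],[0.05,0,0,0,0,0,0.0],[0.045,0,0,0,0,0,0.0],[0.046,0,0,0,0,0,0.0],[0,0,0,0,0,0.145,0]]' | grep -E 'pos|width'
python3 -m jog '[[0,0,0,0,0,0.142,0.0],[0,0,0,0,0,0.142,0.0],[0,0,0,0,0,0.142,0.0],[0,0,0,0,0,0.142,0.0],[0,0,0,0,0,0.142,0]]' | grep -E 'pos|width'
python3 -m jog '[[0,0,0,0,0,0.142,0.0],[0,0,0,0,0,0.142,0.0],[0,0,0,0,0,0.142,0.0],[0,0,0,0,0,0.142,0.0],[0,0,0,0,0,0.142,0]]' | grep -E 'pos|width'
python3 -c "
from chk import *
go(350,420,182,0)
t=cap('top')
for n,roi in(('scene',(180,260,225,320)),('top',(200,300,236,312))):
    im=cap(n);y0,y1,x0,x1=roi;v=im.max(2);m=np.zeros_like(v);m[y0:y1,x0:x1]=v[y0:y1,x0:x1]<60
    for k in cv2.findContours(m,0,2)[0]:
        if cv2.contourArea(k)>60: c=cv2.fitEllipse(k)[0];print(n,np.round(c,1),cv2.contourArea(k),plane(n,[c],75).round(1),cv2.boundingRect(k))
cv2.imwrite('pics/c8.png',cv2.resize(np.hstack([cap('scene')[170:290,210:370],t[180:300,220:380]]),(800,300)))
"
```

```text
eef_pos: [499.5, 168.2, 153.5]
grip_width: 0.468
eef_pos: [345.3, 168.6, 189.3]
grip_width: -0.005
eef_pos: [349.8, 168.4, 189.7]
grip_width: 0.002
eef_pos: [349.8, 168.4, 189.6]
grip_width: -0.002
t 49.0 p [349.8 168.4 189.6] yaw 0.0 tilt [-0.0004 -0.    ] shift [0.2516, 0.0002, 0.0076] rz 0.0 w -0.002 gf 0.0 F [-0.9  0.2  0.8] j [0.14, 0.04, 1.92, 0.0, 1.19, 0.14]
scene [263.9 232.1] 1553.0 [[535.1 137.6  75. ]] (231, 212, 66, 48)
top [256. 270.] 293.5 [[499.6 166.9  75. ]] (245, 259, 22, 22)
top [289.7 268.2] 280.5 [[504.5  86.1  75. ]] (280, 258, 21, 21)
top [272.  235.2] 290.0 [[584.8 130.6  75. ]] (262, 224, 21, 22)
```

```bash
python3 -m jog '[[0.05,0,0,0,0,0,0],[0.05,0,0,0,0,0,0],[0.05,0,0,0,0,0,0],[0.05,0,0,0,0,0,0],[0.05,0,0.007,0,0,0,0]]' | grep -E 'pos|force'
python3 -m jog '[[0,0.05,0,0,0,0,0],[0,0.05,0,0,0,0,0],[0,0.045,0,0,0,0,0],[-0.02,0,0,0,0,0,0],[-0.02,0,0,0,0,0,0]]' | grep -E 'pos|force'
python3 -m jog '[[-0.01,0,0,0,0,0,0],[-0.01,0,0,0,0,0,0],[-0.01,0,0,0,0,0,0],[-0.01,0,0,0,0,0,0]]' | grep -E 'pos|force'
python3 -m jog '[[-0.01,0,0,0,0,0,0],[-0.01,0,0,0,0,0,0],[-0.01,0,0,0,0,0,0]]' | grep -E 'pos|force'
```

```text
eef_pos: [348.2, 420.4, 183.4]
force: [1.2, -0.8, 0.2]
grip_force: 0.0
eef_pos: [494.5, 378.1, 181.1]
force: [-0.5, -0.6, 0.2]
grip_force: 0.0
eef_pos: [493.7, 338.4, 183.1]
force: [0.5, 0.9, 0.7]
grip_force: 0.0
eef_pos: [494.9, 310.0, 185.8]
force: [-5.7, 15.3, 30.7]
grip_force: 3.9
```

```bash
python3 -m jog '[[0.015,0,0,0,0,0,0],[0.03,0,0,0,0,0,0],[0,0,-0.02,0,0,0,0],[0,0,0,0,0,0,0]]' | grep -E 'pos|force'
python3 -m jog '[[-0.01,0,0,0,0,0,0],[-0.01,0,-0.002,0,0,0,0],[-0.01,0,-0.003,0,0,0,0],[-0.01,0,-0.003,0,0,0,0]]' | grep -E 'pos|force'
python3 -m jog '[[-0.005,0,-0.002,0,0,0,0],[-0.005,0,-0.002,0,0,0,0],[-0.005,0,-0.002,0,0,0,0]]' | grep -E 'pos|force'
```

```text
eef_pos: [494.3, 354.3, 204.5]
force: [0.3, -0.7, -0.2]
grip_force: 0.0
eef_pos: [494.2, 312.7, 211.3]
force: [0.3, 3.2, 2.1]
grip_force: 1.3
eef_pos: [494.1, 298.3, 216.9]
force: [1.2, 1.4, 0.0]
grip_force: 0.6
```

```bash
python3 -m jog '[[-0.01,0,0,0,0,0,0],[-0.01,0,0,0,0,0,0],[-0.01,0,0,0,0,0,0],[-0.01,0,0,0,0,0,0]]' | grep -E 'pos|force'
python3 -m jog '[[-0.01,0,0,0,0,0,0],[-0.01,0,0,0,0,0,0],[-0.01,0,0,0,0,0,0],[-0.01,0,0,0,0,0,0]]' | grep -E 'pos|force'
python3 -m jog '[[-0.01,0,0,0,0,0,0],[-0.01,0,0,0,0,0,0],[-0.01,0,0,0,0,0,0],[0,0,0,0,0,0,0],[0,0,0,0,0,0,0]]' | grep -E 'pos|force'
```

```text
eef_pos: [494.3, 257.8, 216.8]
force: [0.0, 1.2, 1.5]
grip_force: 0.9
eef_pos: [494.5, 217.8, 216.7]
force: [0.4, 0.3, -0.6]
grip_force: 0.3
eef_pos: [494.8, 188.6, 216.9]
force: [-0.6, -0.7, 0.3]
grip_force: 0.0
```

```bash
python3 -m jog '[[0,-0.04,-0.03,0,0,0,0],[0,-0.05,-0.02,0,0,0,0],[0,-0.05,0,0,0,0,0.04],[0,0,0,0,0,0,0.04],[0,0,0,0,0,0,0.04]]' | grep -E 'pos|force'
python3 -m jog '[[0,0,0,0,0,0,0.04],[0,0,0,0,0,0,0.04],[0,0,0,0,0,0,0.04],[0,0,0,0,0,0,0.04],[0,0,0,0,0,0,0.04]]' | grep -E 'pos|time'
python3 -c "
from h import *
s=cap('scene','s9.png');t=cap('top','t9.png')
a=cv2.resize(s[170:410,210:450],(400,400),interpolation=2);a2=cv2.resize(s[215:285,275:375],(571,400),interpolation=2)[:,:400]
b=cv2.resize(t[190:310,215:455],(800,400),interpolation=2)[:, :]
o=np.zeros((600,800,3),np.uint8);o[:400,:400]=a;o[:400,400:]=a2;o[400:]=cv2.resize(b,(800,400))[100:300]
cv2.imwrite('pics/c9.png',o)"
```

```text
eef_pos: [358.1, 188.3, 266.0]
force: [1.0, 0.4, 0.2]
grip_force: 0.0
time_s: 54.35
eef_pos: [358.6, 187.9, 265.3]
```

View pics/c9.png

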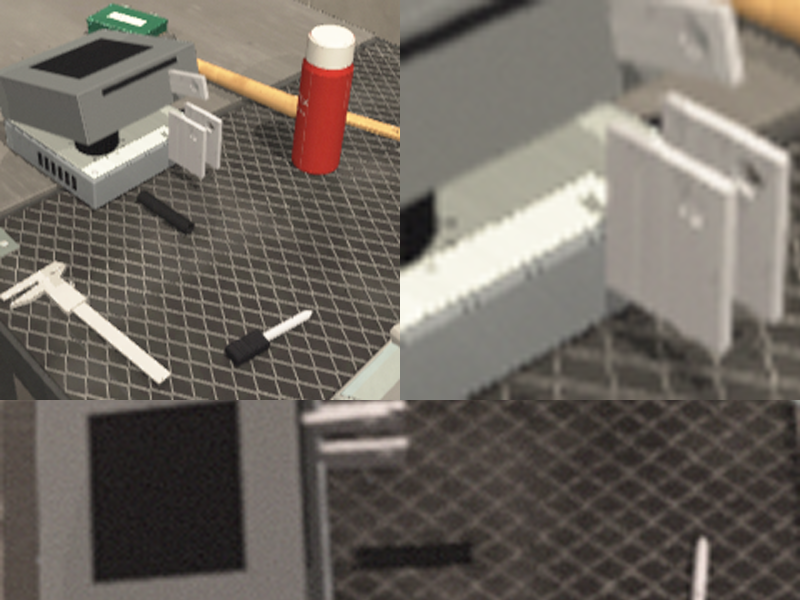

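```bash
python3 -c "
from chk import *
print('eye',plane('scene',[(325.8-.5,252.6-.5)],80).round(1))
im=cv2.imread('pics/s9.png');g=im.min(2);print(g[245:260,318:334])
t=cap('top');s=cap('scene')
for n,im,(y0,y1,x0,x1) in(('top',t,(245,310,405,445)),('scene',s,(345,400,335,405))):
  w=np.zeros(im.shape[:2],np.uint8);w[y0:y1,x0:x1]=im.min(2)[y0:y1,x0:x1]>135
  for k in cv2.findContours(w,0,2)[0]:
    if cv2.contourArea(k)<8: continue
    g=np.zeros_like(w);cv2.drawContours(g,[k],-1,1,-1);yy,xx=np.nonzero(g);q=np.c_[xx,yy].astype(float);c=q.mean(0);d=np.linalg.svd(q-c)[2][0];p=(q-c)@d
    P=plane(n,[c+d*p.min(),c,c+d*p.max()],6);L=np.linalg.norm(P[2]-P[0])
    if L>30:print(n,'rod',c.round(1),P[:,:2].round(1).tolist(),round(L,1),'yaw',np.arctan2(*(P[2]-P[0])[1::-1]).round(3))
go(450,-245,120,1.47)"
```

```text
eye [[581.9 -12.2  80. ]]
[[140 143 143 144 143 136 139 152 190 222 236 228 213 172 142 159]
 [141 143 144 146 143 135 137 137 144 176 207 229 236 223 204 177]
 [142 142 143 145 144 139 136 132 144 146 145 191 218 231 232 203]
 [141 143 142 145 143 142 133 130 142 143 144 146 159 191 207 195]
 [141 142 142 145 144 142 134 136 141 140 144 145 143 146 174 174]
 [141 141 142 145 142 140 144 145 145 140 142 146 146 147 175 173]
 [141 140 142 145 143 143 166 149 150 142 141 146 146 147 174 173]
 [140 141 143 144 141 142 166 151 159 153 145 145 147 148 173 172]
 [139 141 141 143 142 141 142 149 179 174 143 145 145 148 174 174]
 [138 142 142 142 143 144 143 142 168 166 142 145 145 152 174 169]
 [139 141 143 143 143 141 142 143 139 144 143 145 144 153 173 164]
 [139 140 142 143 142 142 143 141 143 143 143 144 146 152 173 165]
 [140 139 141 144 141 142 142 141 140 143 144 144 145 153 174 164]
 [140 140 142 143 142 143 142 142 143 144 143 144 144 151 173 163]
 [142 140 141 143 142 142 142 142 142 142 142 143 145 153 172 163]]
top rod [424.5 274.4] [[532.1, -252.9], [500.3, -249.7], [470.7, -246.8]] 61.6 yaw 3.042
scene rod [382.  364.5] [[535.1, -253.6], [502.7, -249.6], [473.1, -245.9]] 62.5 yaw 3.018
t 54.5 p [358.4 188.  265.4] yaw 0.006 tilt [-0.0001 -0.    ] shift [-0.4335, 0.089, 0.1454] rz -1.464 w 0.468 gf 0.0 F [-0.5 -0.9  0.1] j [0.19, 0.01, 1.74, 0.0, 1.39, 0.19]
```

```bash
python3 -m jog '[[-0.048,0.01,0,0,0,0,0.05],[-0.048,0.01,0,0,0,0,0.05],[-0.048,0.01,0.02,0,0,0,0.05],[-0.048,0.01,0.02,0,0,0,0.05],[-0.048,0.01,0.02,0,0,0,0.05]]' | grep -E 'pos|width'
python3 -m jog '[[-0.048,0.01,0.02,0,0,0,0.05],[-0.048,0.01,0.02,0,0,0,0.05],[-0.048,0.01,0.02,0,0,0,0.05],[-0.048,0.01,0.02,0,0,0,0.05],[0,0,0,0,0,-0.145,0.05]]' | grep -E 'pos|width'
python3 -m jog '[[0,0,0,0,0,-0.145,0.05],[0,0,0,0,0,-0.145,0.05],[0,0,0,0,0,-0.145,0.05],[0,0,0,0,0,-0.145,0.05],[0,0,0,0,0,-0.145,0.05]]'| grep -E 'pos|width'
python3 -m jog '[[0,0,0,0,0,-0.145,0.05],[0,0,0,0,0,-0.145,0.05],[0,0,0,0,0,-0.145,0.05],[0,0,0,0,0,-0.15,0.05],[0,0,0,0,0,0,0.05]]'| grep -E 'pos|width'
python3 -c "
from chk import *
go(447.6,-244,20,1.461)
im=cap('scene')
w=np.zeros(im.shape[:2],np.uint8);w[345:400,335:405]=im.min(2)[345:400,335:405]>135
for k in cv2.findContours(w,0,2)[0]:
    if cv2.contourArea(k)>40:q=k[:,0].astype(float);print(cv2.boundingRect(k),cv2.contourArea(k))
t=cap('top');print('cover top edge rows',)
cv2.imwrite('pics/t10.png',t)
"
```

```text
eef_pos: [408.2, -45.7, 208.4]
grip_width: 0.582
eef_pos: [446.5, -228.7, 130.5]
grip_width: 0.584
eef_pos: [447.0, -224.8, 133.2]
grip_width: 0.589
eef_pos: [447.0, -224.8, 133.2]
grip_width: 0.584
t 56.5 p [ 447.  -224.8  133.2] yaw 1.462 tilt [-0.  0.] shift [-0.0027, -0.019, 0.1132] rz 0.001 w 0.584 gf 0.0 F [-0.2 -0.8 -0.8] j [-0.7, 0.35, 1.69, -0.0, 1.1, -2.16]
(368, 356, 29, 19) 159.5
cover top edge rows
```

```bash
python3 -m jog '[[-0.0027,-0.019,0.03,0,0,0,0.05],[0,0,0.045,0,0,0,0.05],[0,0,0.03,0,0,0,0.05],[0,0,0.008,0,0,0,0.05],[0,0,0,0,0,0,0.05]]' | grep -E 'pos|force'
python3 -m jog '[[0,0,0.012,0,0,0,0.04],[0,0,0.006,0,0,0,0.04],[0,0,0,0,0,0,0.04]]' | grep -E 'pos|force'
python3 -m jog '[[0,0,0.003,0,0,0,0.04],[0,0,0,0,0,0,0.04]]' | grep -E 'pos|force'
python3 -m jog '[[0,0,0.002,0,0,0,0.04],[0,0,0,0,0,0,0.04]]' | grep -E 'pos|force'
python3 -m jog '[[0,0,0.002,0,0,0,0.04],[0,0,0,0,0,0,0.04]]' | grep -E 'pos|force'
```

```text
eef_pos: [447.4, -243.8, 20.0]
force: [-0.1, -1.1, 0.8]
grip_force: 0.0
eef_pos: [447.5, -243.8, 2.1]
force: [-0.2, 0.1, -0.1]
grip_force: 0.0
eef_pos: [447.6, -244.0, -0.6]
force: [0.1, -0.2, -0.5]
grip_force: 0.0
eef_pos: [447.5, -243.9, -2.8]
force: [0.0, -0.4, -0.4]
grip_force: 0.0
eef_pos: [447.5, -243.9, -4.9]
force: [0.2, 0.3, 0.3]
grip_force: 0.0
```

```bash
python3 -m jog '[[0,0,0.001,0,0,0,0.03],[0,0,0,0,0,0,0.03],[0,0,0,0,0,0,0.015],[0,0,0,0,0,0,0.015],[0,0,0,0,0,0,0.015]]' 30| grep -E 'pos|force|width'
python3 -m jog '[[0,0,0,0,0,0,0.015],[0,0,0,0,0,0,0.015]]' 80| grep -E 'pos|force|width'
python3 -c "
from h import *
go(480,-16,67,1.6318)"
```

```text
eef_pos: [447.5, -243.9, -5.7]
force: [-0.3, 1.1, 1.6]
grip_width: 0.247
grip_force: 33.1
eef_pos: [447.5, -243.9, -5.6]
force: [-1.8, 0.5, 4.8]
grip_width: 0.225
grip_force: 80.4
t 58.8 p [ 447.5 -243.9   -5.6] yaw 1.461 tilt [-0.0001 -0.    ] shift [-0.0073, 0.2301, -0.0726] rz -0.171 w 0.225 gf 80.4 F [-1.8  0.5  4.8] j [-0.73, 0.58, 1.77, -0.0, 0.79, -2.19]
```

```bash
python3 -m jog '[[0,0,-0.03,0,0,0,0.015],[0,0,-0.045,0,0,0,0.015],[0,0,-0.04,0,0,-0.086,0.015],[0,0,0,0,0,-0.085,0.015],[0,0,0,0,0,0,0.015]]' 80| grep -E 'pos|force|width'
python3 -m jog '[[-0.009,0.0453,0,0,0,0,0.015],[-0.009,0.0453,0,0,0,0,0.015],[-0.009,0.0453,0,0,0,0,0.015],[-0.009,0.0453,0,0,0,0,0.015],[-0.009,0.0453,0,0,0,0,0.015]]' | grep -E 'pos|force|width'
python3 -m jog '[[0,0,0.02,0,0,0,0.015],[0,0,0.02,0,0,0,0.015],[0,0,0,0,0,0,0.015],[0,0,0,0,0,0,0.015]]' | grep -E 'pos|force|width'
python3 -c "
from h import *
go(479,-15.2,68.4,1.6318)
t=cap('top','t11.png');s=cap('scene','s11.png')
print(proj('scene',[[565,-10,80],[580,-9,80]]),proj('top',[[565,-10,80],[580,-9,80]]))"
```

```text
eef_pos: [447.8, -244.1, 109.8]
force: [-0.1, 0.2, -0.4]
grip_width: 0.226
grip_force: 79.7
eef_pos: [478.0, -13.2, 108.2]
force: [0.6, -0.7, -0.9]
grip_width: 0.224
grip_force: 79.7
eef_pos: [478.3, -15.2, 68.9]
force: [-0.4, -0.3, -0.2]
grip_width: 0.226
grip_force: 79.7
t 60.1 p [478.3 -15.2  68.9] yaw 1.63 tilt [-0.0015  0.0004] shift [-0.0007, -0.0001, 0.0005] rz -0.001 w 0.226 gf 79.7 F [-0.4 -0.3 -0.2] j [-0.28, 0.4, 1.82, 0.0, 0.92, -1.91]
[[318.35349538 254.61457125]
 [323.56850836 251.73954738]] [[330.08247026 243.20711643]
 [329.69777317 237.06812043]]
```

Last picture: pin tip against the eye, in both views, with the cover state.

```bash
python3 -c "
import cv2,numpy as np
s=cv2.imread('pics/s11.png');t=cv2.imread('pics/t11.png')
a=cv2.resize(s[220:280,275:350],(500,400),interpolation=2);a=cv2.resize(s[225:275,285:345],(600,500),interpolation=2)
b=cv2.resize(s[180:300,200:360],(266,200),interpolation=2);c=cv2.resize(t[205:275,290:360],(200,200),interpolation=2)
o=np.zeros((600,800,3),np.uint8);o[:500,:600]=a;o[:200,600:]=c;o[210:410,600:]=b[:,66:]
cv2.imwrite('pics/c12.png',o)"
```

```text
(no output)
```

View pics/c12.png

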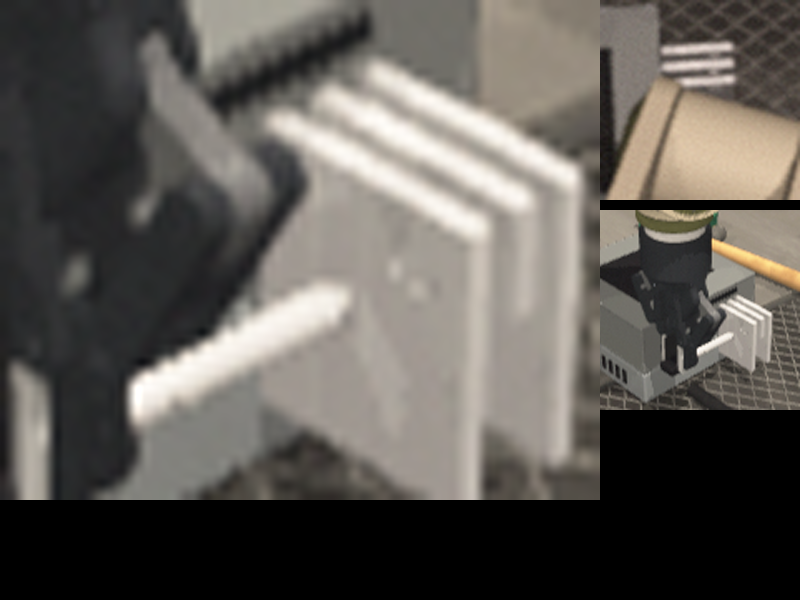

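Cover shut: three lugs lie parallel. The pin tip is at scene pixel (319,254) and the eye at (325.4,252), so the pin's line passes about 1 px above or left of the eye. I'll shift about 2.5 mm in -y and feel forward.

```bash
python3 -m jog '[[0,-0.0025,0.0005,0,0,0,0.015],[-0.006,0,0,0,0,0,0.015],[-0.005,0,0,0,0,0,0.015],[0,0,0,0,0,0,0.015],[0,0,0,0,0,0,0.015]]' 80| grep -E 'pos|force'
python3 -m jog '[[-0.003,0,0,0,0,0,0.015],[0,0,0,0,0,0,0.015]]' | grep -E 'pos|force'
python3 -m jog '[[-0.003,0,0,0,0,0,0.015],[0,0,0,0,0,0,0.015]]' | grep -E 'pos|force'
python3 -c "
from h import *
go(479,-15.2,68.4,1.6318)
cap('scene','s12.png')"
```

```text
eef_pos: [489.8, -16.9, 68.7]
force: [-0.6, -0.6, -0.7]
grip_force: 79.7
eef_pos: [493.0, -16.8, 68.8]
force: [0.4, -0.2, -0.7]
grip_force: 79.7
eef_pos: [496.1, -16.6, 68.8]
force: [0.5, -0.1, -0.9]
grip_force: 79.7
t 61.1 p [496.1 -16.6  68.8] yaw 1.632 tilt [ 0.0003 -0.0001] shift [0.0169, 0.0024, 0.0004] rz 0.0 w 0.225 gf 79.7 F [ 0.5 -0.1 -0.9] j [-0.27, 0.43, 1.77, -0.0, 0.94, -1.9]
```

```bash
python3 -m jog '[[-0.002,0,0,0,0,0,0.015],[0,0,0,0,0,0,0.015]]' | grep -E 'pos|force'
python3 -m jog '[[-0.002,0,0,0,0,0,0.015],[0,0,0,0,0,0,0.015]]' | grep -E 'pos|force'
python3 -m jog '[[-0.002,0,0,0,0,0,0.015],[0,0,0,0,0,0,0.015]]' | grep -E 'pos|force'
python3 -c "
from h import *
print(sense()['wrist_torque'])"
```

```text
eef_pos: [497.9, -16.5, 68.8]
force: [0.1, 0.0, -0.8]
grip_force: 79.7
eef_pos: [500.0, -16.3, 68.8]
force: [0.2, 0.1, -0.5]
grip_force: 79.7
eef_pos: [501.9, -16.2, 68.8]
force: [0.0, -0.2, -0.5]
grip_force: 79.7
[ 0.01185401  0.04229816 -0.04416248]
```

```bash
python3 -m jog '[[-0.003,0,0,0,0,0,0.015],[0,0,0,0,0,0,0.015]]' | grep -E 'pos|force'
python3 -m jog '[[-0.003,0,0,0,0,0,0.015],[0,0,0,0,0,0,0.015]]' | grep -E 'pos|force'
python3 -m jog '[[-0.003,0,0,0,0,0,0.015],[0,0,0,0,0,0,0.015]]' | grep -E 'pos|force'
python3 -c "
from h import *
print(sense()['wrist_torque']);im=cap('scene','s13.png')
g=im[225:275,300:345].min(2);print(g[10:40:2,::2])"
```

```text
eef_pos: [505.0, -16.0, 68.8]
force: [0.5, -0.9, -1.3]
grip_force: 79.7
eef_pos: [508.0, -15.9, 68.8]
force: [-0.3, -0.5, -1.0]
grip_force: 79.7
eef_pos: [511.0, -15.7, 68.8]
force: [-0.3, -0.0, -1.3]
grip_force: 79.7
[ 0.02511714  0.02866701 -0.02001065]
[[ 46  48  42  40  35  32  38  81  82  81 147 155 122  68  77 212 132 126
  128 133 120 100  89]
 [ 44  49  37  34  33  38  41  83  75  76  78 134 127  77  56 191 232 214
  133  96  91  86  82]
 [ 42  49  33  34  38  39  64 114  42  51  64  80 100  66 151 157 143 209
  238 193  80  73  62]
 [ 43  50  35  34  41  39  52  44  43  45  54  51  62  41 196 234 218 161
  164 220 227 158  94]
 [ 41  48  50  38  40  39  44  43  42  41  33  62  43 208 154 149 212 240
  210 140 163 200  62]
 [ 39  52  50  88  39  39  41  44  43  38  45  40  90 193 239 216 148 161
  221 178 147 178 101]
 [ 41  45  51  89  34  42  44  42  38  32  36  39 140 148 150 221 236 149
  156 167 150 177  60]
 [ 40  42  49  48  41  44  41  42  32  33  37 144 136 177 152 148 178 148
  153 168 151 177  85]
 [ 44  42  50  42  43  42  44  37  41  41  93 207 223 227 183 150 178 146
  155 161 153 176  70]
 [ 42  50  50  43  45  43  41  36  39 182 237 235 222 189 149 149 178 147
  161 161 150 174  63]
 [107  38  42  42  48  42  38 181 236 233 223 192 155 139 149 150 178 149
  162 158 149 156  97]
 [145 121  40  35  40  55 229 238 225 196 151 123 138 143 148 147 178 146
  151 146 156 145 114]
 [145 133  42  38  40  59 225 198 155 141 141 138 139 146 146 149 177 145
  145 146 156 140 103]
 [147 151  42  39  38  48 156 137 148 155 138 139 146 144 146 149 177 146
  145 146 155 125 102]
 [152 151  42  40  39  41 144 145 147 149 138 137 144 144 146 155 175 144
  144 144 162 107  66]]
```

```bash
python3 -m jog '[[-0.003,0,0,0,0,0,0.015],[-0.003,0,0,0,0,0,0.015],[0,0,0,0,0,0,0.015]]' | grep -E 'pos|force: \['
python3 -m jog '[[-0.003,0,0,0,0,0,0.015],[-0.003,0,0,0,0,0,0.015],[0,0,0,0,0,0,0.015]]' | grep -E 'pos|force: \['
python3 -m jog '[[-0.003,0,0,0,0,0,0.015],[-0.003,0,0,0,0,0,0.015],[0,0,0,0,0,0,0.015]]' | grep -E 'pos|force: \['
```

```text
eef_pos: [517.1, -15.3, 68.8]
force: [0.3, 0.4, 0.3]
eef_pos: [523.1, -14.9, 68.8]
force: [-0.4, -0.2, -0.9]
eef_pos: [529.1, -14.6, 68.8]
force: [0.1, 0.5, -1.1]
```

```bash
python3 -m jog '[[-0.003,0,0,0,0,0,0.015],[-0.003,0,0,0,0,0,0.015],[0,0,0,0,0,0,0.015]]' | grep -E 'pos|force: \['
python3 -m jog '[[-0.003,0,0,0,0,0,0.015],[-0.003,0,0,0,0,0,0.015],[0,0,0,0,0,0,0.015]]' | grep -E 'pos|force: \['
```

```text
eef_pos: [535.0, -14.2, 68.8]
force: [-0.4, 0.2, -1.0]
eef_pos: [541.0, -13.9, 68.8]
force: [1.2, 0.5, -0.5]
```

```bash
python3 -m jog '[[-0.003,0,0,0,0,0,0.015],[-0.003,0,0,0,0,0,0.015],[0,0,0,0,0,0,0.015]]' | grep -E 'pos|force: \['
python3 -m jog '[[-0.003,0,0,0,0,0,0.015],[0,0,0,0,0,0,0.015]]' | grep -E 'pos|force: \['
python3 -m jog '[[-0.003,0,0,0,0,0,0.015],[0,0,0,0,0,0,0.015]]' | grep -E 'pos|force: \['
python3 -m jog '[[-0.002,0,0,0,0,0,0.015],[0,0,0,0,0,0,0.015]]' | grep -E 'pos|force: \['
```

```text
eef_pos: [547.0, -13.4, 68.8]
force: [0.2, -0.4, -1.2]
eef_pos: [549.9, -13.3, 68.8]
force: [-1.9, 0.5, -0.7]
eef_pos: [553.0, -13.1, 68.8]
force: [0.1, 0.1, -0.9]
eef_pos: [554.8, -13.0, 68.8]
force: [0.3, -0.5, 0.0]
```

```bash
python3 -m jog '[[-0.002,0,0,0,0,0,0.015],[0,0,0,0,0,0,0.015]]' | grep -E 'pos|force: \['
python3 -m jog '[[-0.002,0,0,0,0,0,0.015],[0,0,0,0,0,0,0.015]]' | grep -E 'pos|force: \['
python3 -m jog '[[-0.002,0,0,0,0,0,0.015],[0,0,0,0,0,0,0.015]]' | grep -E 'pos|force: \['
python3 -c "
from h import *
g=cap('scene','s14.png')[225:275,295:360].min(2);print(g[8:40:2,::2])"
```

```text
eef_pos: [556.8, -12.9, 68.8]
force: [-0.2, -0.1, -0.5]
eef_pos: [558.8, -12.7, 68.8]
force: [1.4, -0.6, -1.3]
eef_pos: [560.8, -12.6, 68.8]
force: [0.4, 0.3, -0.4]
[[106 107 106  85  64  44  40  41  38  41  42  41  42  50  48  40  38  37
   63  41  42  38  33  54  41 101  93  88  84  79  77  74  81]
 [106  95  84  69  43  23  39  39  37  41  37  72  37  48  50  86  36  40
   42  42  39  39  42  37  74  88  88  82  74  70 105  71  74]
 [ 84  68  42  25  24  43  39  41  35  40  37  65  45  43  55 128  36  41
   43  38  42  33  34  48  85  79  93  82  77  86  98  91  80]
 [ 39  25  23  42  70  82  77  71  82  50  33  33  41  43  50  42  40  41
   42  40  36  35  33  82 103 182 172  63  65  68  66  77  83]
 [ 24  43  70  84  82  83  82 119  67  31  34  31  38  41  49  42  43  42
   44  38  39  35 195 212 228 230 185 104  87  83  76 103  70]
 [ 71  83  83  84  81  81  81 120  35  31  33  33  42  46  49  41  45  43
   42  37 113 162 147 200 195 155  62 105  62  70  89 118  90]
 [ 81  84  84  82  83  83  82 120  33  32  34  32 123  42  41  40  43  40
   40 132 204 222 154 169 120  92  92  
[... 557 characters left out ...]
2  61  67  89]
 [101  82  82  84  83  84  82  36  36  33  26  28 151 130  41  39  41 110
  154 167 147 175 147 175 104  89  97  91  77  83  63  62  61]
 [102  85  82  83  79  95 107  29  38  39  37  38 149 131  39  37  72 146
  154 166 145 144 147 174  87  66  65  72  79  92  86  97  94]
 [103 102  86  94 107 103 101  35  30  31  45  33 147 130  86 116 145 147
  155 165 143 144 144 174  77  91  75  66  65 104  67  66  65]
 [102 135 106 105 100 102 101 101  98  24  31  29 118 140 136 139 145 146
  159 162 143 142 140 171  77  91  86  99  86  99  87  92  73]
 [164 120 126  98  99 101 101 101 128 135 107 147 149 149 148 144 138 141
  161 157 142 143 142 171  64 123  59  63  63  75  61  66  86]]
```

```bash
python3 -m jog '[[-0.002,0,0,0,0,0,0.015],[0,0,0,0,0,0,0.015]]' | grep -E 'pos|force: \['
python3 -m jog '[[-0.002,0,0,0,0,0,0.015],[0,0,0,0,0,0,0.015]]' | grep -E 'pos|force: \['
python3 -m jog '[[-0.002,0,0,0,0,0,0.015],[0,0,0,0,0,0,0.015]]' | grep -E 'pos|force: \['
python3 -m jog '[[-0.001,0,0,0,0,0,0.015],[0,0,0,0,0,0,0.015]]' | grep -E 'pos|force: \['
```

```text
eef_pos: [562.4, -12.5, 68.6]
force: [-1.0, -0.1, 1.0]
eef_pos: [562.5, -12.4, 68.4]
force: [-11.4, -1.8, 4.6]
eef_pos: [562.6, -12.3, 68.1]
force: [-22.7, -3.4, 11.4]
eef_pos: [562.6, -12.3, 68.1]
force: [-27.1, -4.1, 14.3]
```

```bash
python3 -m jog '[[0.0045,0,0,0,0,0,0.015],[0,0,0,0,0,0,0.022],[0,0,0,0,0,0,0.03],[0,0,0,0,0,0,0.04],[0,0,0,0,0,0,0.04]]' 20| grep -E 'pos|force|width'
python3 -m jog '[[0,0,-0.01,0,0,0,0.04],[0,0,-0.02,0,0,0,0.04],[0,0,-0.04,0,0,0,0.04],[0,0,-0.05,0,0,0,0.04],[0.02,0,-0.03,0,0,0,0.04]]'| grep -E 'pos|force|width'
python3 -m jog '[[0.05,0,0,0,0,0,0.04],[0.05,0,0,0,0,0,0.04],[0.05,-0.03,0,0,0,0,0.04],[0,-0.05,0,0,0,0,0.04],[0,-0.05,0,0,0,0,0.04]]'| grep -E 'pos|force|width'
python3 -c "
from h import *
im=cap('scene','s15.png');t=cap('top','t15.png')
print(im[225:250:2,331:357:2].min(2))
g=im[235:290,290:345].max(2);m=(g<60).astype(np.uint8);n,l,st,c=cv2.connectedComponentsWithStats(m)
print([(st[i].tolist(),(c[i]+[290,235]).round(1).tolist()) for i in range(1,n) if st[i,4]>25])
print(proj('scene',[[561,-12.5,80]]),sense()['time_s'])
# rod in top
print(t[212:242:2,322:338:2].min(2))"
```

```text
eef_pos: [563.5, -12.4, 68.8]
force: [-0.8, 0.1, -0.3]
grip_width: 0.471
grip_force: 0.0
eef_pos: [544.7, -13.9, 223.0]
force: [-0.3, 0.0, 0.4]
grip_width: 0.471
grip_force: 0.0
eef_pos: [407.5, -149.0, 220.3]
force: [2.4, -0.9, 0.4]
grip_width: 0.471
grip_force: 0.0
[[ 38  73 108 122 115 115 116  97  94  72  69  71  74]
 [ 38  86 116 132 131 123 117 115 109 109  93  72  66]
 [ 51  96 124 126 131 132 129 122 113 109 114 109  77]
 [ 70 112 127 126 125 127 128 126 128 105  95  89  77]
 [103 122 128 127 128 130 129 113  93  91  86  79  75]
 [168 125 125 128 130 112  90  90  87  82  73  70 105]
 [216 230 176 107  91  89  86  79  95  83  73  87 100]
 [138 175 224 216 133  84  71 147 145  65  65  68  66]
 [232 191 147 191 232 204 228 236 227 105  85  82  79]
 [179 226 225 175 143 201 206 203 117 102  64  72  90]
 [174 149 194 219 142 164 148  99  92  90  73  61  65]
 [234 208 139 174 144 171  90  61  69  90  78  89  92]
 [146 177 142 173 148 170 106  75  61  61  93  62  61]]
[([0, 0, 14, 10, 82], [294.7, 238.8]), ([17, 0, 23, 29, 284], [317.0, 249.2]), ([22, 38, 8, 5, 30], [315.6, 274.9]), ([13, 42, 8, 5, 30], [306.5, 279.4]), ([2, 49, 12, 6, 45], [297.0, 287.3])]
[[317.67044122 255.87522435]] 67.9
[[ 55  69  59 130 191  71  44  59]
 [ 59  59  63 132 194  79  45  66]
 [ 50  48  43 125 190 101  52  39]
 [ 43  40  40 112 192 110  52  48]
 [124 123 141 166 197 181 168 107]
 [183 185 178 174 169 160 163 112]
 [ 81  72  74 103 167 125  75  65]
 [160 156 163 164 196 181 187 135]
 [186 186 172 170 168 163 146 112]
 [ 75  78  69  82 157 134  78  76]
 [158 169 174 176 195 192 200 175]
 [177 177 172 173 151 141 126 111]
 [ 82  82  60  36  25  36  31  50]
 [ 75  78  58  24  28  23  25  43]
 [ 56  71  47  27  30  45  31  56]]
```

```bash
python3 -m jog '[[0,0,0,0,0,0,0.04],[0,0,0,0,0,0,0.04],[0,0,0,0,0,0,0.04],[0,0,0,0,0,0,0.04],[0,0,0,0,0,0,0.04]]' | grep -E 'pos|force'
python3 -c "
from rig import finish_job
print(finish_job())"
```

```text
eef_pos: [408.3, -147.3, 218.9]
force: [0.2, -0.6, -0.1]
grip_force: 0.0
the job is handed in; nothing more can be done
None
```

I handed the job in at about 68 s: all three knobs are home on their shafts, the cover is shut, and the lock pin is through all three lugs up to its shoulder; no verdict came back.

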